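# Rack the bearing and latch the parts case

## Robot

A 6-joint arm with a two-finger parallel gripper is mounted at the origin on the work surface. World frame = base frame: x ahead of the robot, y to its left, z up, the work surface at z = 0. Lengths are in mm, angles in rad, forces in N, time in s.
With the tool pointing down it reaches from about 275 to 750 mm from the base axis. Payload 10.2 kg.
Tool frame: the origin (TCP) lies midway between the tips of the shut fingers; the grasp point (between the pads) lies 19 mm behind it; x points along the fingers, y is the direction in which the jaws open and shut, and the axes are right-handed (so a half turn about x gives the same grasp; the last joint's range is limited). The gripper opens to 85 mm and grips with 20 to 120 N. Pads are 22 mm wide; open, the fingers measure 114 mm over their backs; the gripper's body (76 mm by 85 mm) begins 54 mm behind the grasp point. The pads swing forward as they close: fully open they stand 13 mm farther back than shut.
Start: joints at [-1.422, 0.313, 1.498, -0, 1.331, -0.223], TCP at [190.717, -489.14, 231.294] pointing down, gripper open.
Joint ranges: [-2.94, 2.94], [-0.97, 2.17], [0.19, 2.56], [-1.23, 4.37], [0.02, 3.11], [-2.88, 2.88]. Speed limits (rad/s): [2.39, 2.39, 3.01, 3.14, 3.14, 3.14].

## Interface

Orientations are given as a unit quaternion [w, x, y, z].
In Python, from rig import sense, capture, get_calibration, finish_job gives the robot as it stands.
- The arm moves only by the tool jog_arm, never from a script. Its argument "increments" is a list of rows, each an object of numbers: "rx", "ry", "rz": the turn, a rotation vector about the tool's x, y, z in rad; "x", "y", "z": the shift along the tool's x, y, z in mm; "hand": the finger opening in mm, from 0 to 85.4. A call has 1 to 5 rows; each row shifts and turns the commanded pose from where the row before left it, along the tool's axes as they then stand; what a row does not reach is not made up. A row lasts 1/8 s, in which the tool goes at most 62.5 mm and 10.7 degrees, less where a joint would pass 70% of its speed; a pose out of reach is approached as far as the arm can. A call with a gripper value outside its range is refused whole. The fingers move at their own pace and stop on an object; "force" is the grip in N (left out, the last holds). Time passes only in rows, so rows that do not move let the fingers close. It gives the time, the measured TCP pose, the force and the opening at its end, in the units of the state.
- sense(): the state, without advancing time (a new reading comes with each control period).
- capture(name): name is "scene" or "top" or "wrist"; returns the picture (400x640x3 uint8, red, green, blue); there is no depth.
- get_calibration(name): a dict with "camera_matrix" (3x3 intrinsics, pixels), "D" ([k1, k2, p1, p2, k3] as OpenCV has them; the pictures are not rectified), "R" (3x3) and "t" (3): a world point X has camera coordinates R X + t; the wrist camera has in their place "T_tool_cam" (4x4, takes a point from camera to tool coordinates, whose origin is the TCP and whose axes are the tool frame's). Camera axes: x right, y down, z forward; pixel columns grow to the right and rows downward; lengths in mm; the calibration is good to about 2 mm. A picture is of the moment at which its call begins: read the wrist's pose just before it. get_calibration takes no time and is no camera call.
- finish_job(): hands the job in, once; it reports no verdict.
The state is a dict: "time_s": time; "joints": joint angles; "dq": joint speeds; "tau": joint torques, N m; "eef_pos": TCP position; "ee_rot": TCP orientation; "force": force on the tool from outside, world axes, zero at the start; "wrist_torque": the same for the moment, N m; "grip_width": opening from 0.0 (shut) to 1.0 (fully open).
Only numpy, scipy, OpenCV 4.12 (cv2) and the standard library are available. Lean on these libraries where they do the work, as an engineer would, in place of code of your own. Each camera call takes 0.05 s, during which the arm holds its last target.

## Task

Stand the red-sealed bearing upright in the empty middle slot of the rack inside the blue parts case, then lower the lid and press it down gently until its catch snaps and it stays fully closed. Do not let the lid slam or force it, and leave the other bearings standing and the other goods where they are.

Things in the scene. Friction and masses are not known exactly. Their poses are not given: they have to be found in the camera images.
- case: blue open-topped parts case, 170 (x) x 200 (y) x 95 mm high, walls and floor 5 mm, on a foam mat. Origin: centre of its underside; x from the front (catch) to the hinge, y along the hinge, z up. Inside, two steel rails along y (8 mm round, axes at x = -24 and +24 mm, 12 mm up) carry bearings standing in three slots at y = -52, 0, +52 mm; only the middle one is empty. The pose follows the case as it sinks
- mat: dark foam mat under the case, 210 x 240 x 30 mm, fixed to the shelf; origin: centre of its underside, axes as the case. The foam is soft: from about 0.5 to 7 N of downward push on, the case sinks straight down about 1.2 mm per further newton, 20 mm at most, somewhat sluggishly (0.12 N per mm/s), and rises again when let go
- slot (a point): where the centre of a bearing seated in the middle slot lies: 46.5 mm above the case's underside, at its x = y = 0; axes as the case. Each slot is bounded by four upright round tines, 6 mm thick, at x = -24 and +24 mm, 12.5 mm to either side of the slot's middle plane (19 mm free gap), reaching 53 mm above the underside
- lid (a joint): angle of the lid, rad: 0 closed flat on the rim, 1.57 upright, 1.7 to 2.0 (leaning back) at the start, 2.1 its stop. Flat blue plate 170 x 200 x 8 mm hinged on the case's far (+x) top edge, closing towards -x and down. The stiff hinge (0.34 N m friction) holds it at any angle. Nothing stands behind the open lid
- lid_front (a point): on the lid's outer face (its top when closed), 165 mm from the hinge line, 5 mm from the front edge, half-way along y; z: outward normal of that face, y along the hinge, x from front edge to hinge. A 6 mm steel bar 36 mm long stands out 8 mm from the middle of the front edge, for the catch
- lid_hinge (a point): middle of the hinge line, 95 mm above the case's underside at its x = +85 mm; the lid's outer face is 8 mm from this line, its free edge 170 mm. The point turns with the lid
- catch_nose (a point): nose of the yellow spring catch on the case's front wall, 5 mm above the rim, 13 mm in front of the wall. The lid's bar meets it at about 0.05 rad; pressing on near the front edge takes some 9 to 17 N, under which the foam sinks 8 to 16 mm, until the nose snaps over the bar and the lid goes to 0 and stays. The lid must be pushed past 0.03 rad
- red_bearing_center (a point): centre of the steel ball bearing with the red seal: a disc 76 mm across and 14 mm thick, 0.3 kg; y is the disc's axis (level while it stands upright). It stands in one of the two slots of the stand, its centre about 60 mm above the shelf
- stand: fixed stand for bearings: wooden board 90 (x) x 130 (y) x 12 mm with the same rails (axes 26 mm above the shelf) and tines (up to 67 mm above the shelf) as in the case, slots at y = -32 and +32 mm; origin: centre of the underside
- spare_bearing_center (a point): centre of an equal bearing with a black seal in the stand's other slot; it stays there; y is its axis
- left_bearing_center (a point): centre of an equal black-sealed bearing already in the case, slot y = +52 mm; it stays there; y is its axis
- right_bearing_center (a point): centre of an equal black-sealed bearing already in the case, slot y = -52 mm; it stays there; y is its axis
- carton: small red carton, 90 x 60 x 50 mm, origin at the centre of its underside; bystander
- sleeve: steel sleeve, 52 mm across, 45 mm high, origin at the centre of its underside; bystander
- packet: round brown-paper packet, 90 mm across, 32 mm high, origin at the centre of its underside; bystander
Not all that is in view belongs to the job. Leave any green look-alike of the part that bears red_bearing_center alone.

How it is judged (in metres and radians):
On the way, in this order (a step that is already met when the one before it is completed fails the run):
1. the red-sealed bearing stands released in the middle slot while the lid is still open (angle between red_bearing_center's own y axis and vertical between 1.32 and 1.82 rad and x of red_bearing_center in the frame of slot between -0.008 and 0.008 m and y of red_bearing_center in the frame of slot between -0.008 and 0.008 m and z of red_bearing_center in the frame of slot between -0.006 and 0.006 m and angle between the y axis of red_bearing_center and the y axis of case, either way round below 0.25 rad and contact force between the fingers and red_bearing below 0.1 N and value of joint lid above 0.5 rad), for 0.2 s.
2. the lid is closed and caught (value of joint lid below 0.02 rad), for 0.2 s.
At the end, for the whole second after the job is handed in: the lid is closed and caught (below 0.02 rad); the red-sealed bearing stands in the middle slot, within 8 mm (x, y) and 6 mm (height) of its seat and 0.25 rad of upright and of the slot's direction, at rest; the three black-sealed bearings still stand upright within 0.25 rad (angle between red_bearing_center's own y axis and vertical between 1.32 and 1.82 rad and x of red_bearing_center in the frame of slot between -0.008 and 0.008 m and y of red_bearing_center in the frame of slot between -0.008 and 0.008 m and z of red_bearing_center in the frame of slot between -0.006 and 0.006 m and angle between the y axis of red_bearing_center and the y axis of case, either way round below 0.25 rad and contact force between the fingers and red_bearing below 0.1 N and value of joint lid below 0.02 rad and linear speed of red_bearing below 0.02 m/s and angle between left_bearing_center's own y axis and vertical between 1.32 and 1.82 rad and angle between right_bearing_center's own y axis and vertical between 1.32 and 1.82 rad and angle between spare_bearing_center's own y axis and vertical between 1.32 and 1.82 rad); the robot touches nothing.
It fails at once if the lid slams (faster than 3 rad/s while more than 0.1 rad open) (value of joint lid above 0.1 rad and velocity of joint lid below -3 rad/s).
It fails at once if the lid is forced (pushed with more than 60 N) (contact force between any of the arm, the fingers and lid above 60 N).
It fails at once if a black-sealed bearing leaves its place (more than 25 mm) (distance of any of left_bearing_center, right_bearing_center, spare_bearing_center from where it was at the start of the episode above 0.025 m).
It fails at once if another of the goods is moved more than 30 mm (distance of any of carton, sleeve, packet from where it was at the start of the episode above 0.03 m).
It also fails if it takes over 72 s, if anything falls off the work surface, if the arm or the gripper's body presses on something with over 40 N, if the wrist force passes 120 N, or if a joint passes its speed limit or range.

## Working session

There is one attempt and no reset: what is moved stays moved. The work goes in short steps, Python scripts to look and compute and a tool call to move; the robot and the scene stay as the last step left them, time stands still between calls to the robot, and variables do not carry over. Pictures are saved under pics/ and viewed, and the job is handed in when it is done.

Besides the shell and the picture viewer there is one more tool, called after ">>>" as a command line: name --argument value ..., lists and objects as JSON in quotes. jog_arm: Moves the arm, as the interface text tells. Its arguments: {"type":"object","properties":{"increments":{"type":"array","items":{"type":"object","properties":{"rx":{"type":"number"},"ry":{"type":"number"},"rz":{"type":"number"},"x":{"type":"number"},"y":{"type":"number"},"z":{"type":"number"},"hand":{"type":"number"}}}},"force":{"type":"number"}},"required":["increments"]}

```bash
ls; mkdir -p pics; python3 - <<'E'
from rig import *
import cv2
print(sense())
for n in ["scene","top","wrist"]:
    c=get_calibration(n); print(n,{k:(v.round(3).tolist() if hasattr(v,'round') else v) for k,v in c.items()})
    im=capture(n); cv2.imwrite(f"pics/{n}0.png",im[:,:,::-1])
E
```

```text
pics
{'time_s': 0.0, 'joints': array([-1.42240578e+00,  3.13468087e-01,  1.49846392e+00, -1.42592461e-06,
        1.33100476e+00, -2.23384786e-01]), 'dq': array([-2.06594139e-03, -5.88002062e-04,  9.74092907e-04,  1.92973854e-04,
        2.03189799e-05,  2.55903342e-05]), 'tau': array([ 5.86667793e-04, -4.12265754e+01, -2.59737736e+01, -1.51826798e-04,
        4.21664648e-03, -6.44958732e-06]), 'eef_pos': array([ 190.67193222, -488.86400862,  230.71572288]), 'ee_rot': array([ 0.13021194,  0.6949423 ,  0.13116174, -0.69490765]), 'force': array([-0.0706094 , -1.60214088, -0.61809082]), 'wrist_torque': array([-0.0065366 , -0.01643539,  0.00264356]), 'grip_width': 0.9998834145582974}
scene {'camera_matrix': [[418.689, 0.0, 319.712], [0.0, 418.689, 189.815], [0.0, 0.0, 1.0]], 'D': [-0.052, 0.0, 0.0, 0.0, 0.0], 'R': [[-0.99, 0.142, -0.003], [0.109, 0.749, -0.654], [-0.091, -0.648, -0.757]], 't': [566.119, 14.856, 1213.383]}
top {'camera_matrix': [[461.75, 0.0, 323.711], [0.0, 461.75, 202.532], [0.0, 0.0, 1.0]], 'D': [-0.058, 0.0, 0.0, 0.0, 0.0], 'R': [[-0.029, -0.999, 0.016], [-0.995, 0.027, -0.091], [0.091, -0.019, -0.996]], 't': [-5.217, 573.386, 1291.719]}
wrist {'camera_matrix': [[326.749, 0.0, 312.661], [0.0, 326.749, 203.369], [0.0, 0.0, 1.0]], 'D': [-0.061, 0.0, 0.0, 0.0, 0.0], 'T_tool_cam': [[-0.001, -0.265, 0.964, -142.34], [1.0, 0.001, 0.001, 0.486], [-0.001, 0.964, 0.265, -68.581], [0.0, 0.0, 0.0, 1.0]]}
```

View pics/scene0.png

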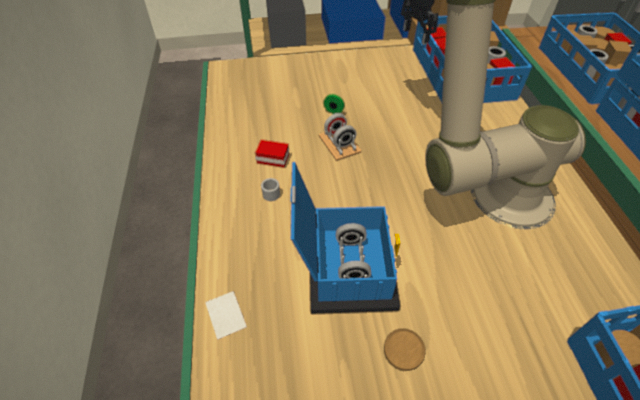

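View pics/top0.png

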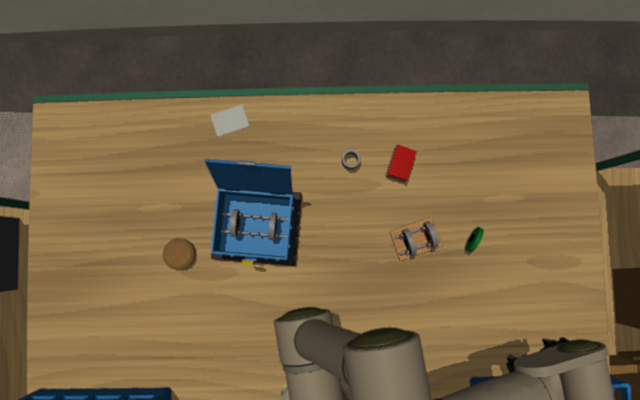

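View pics/wrist0.png

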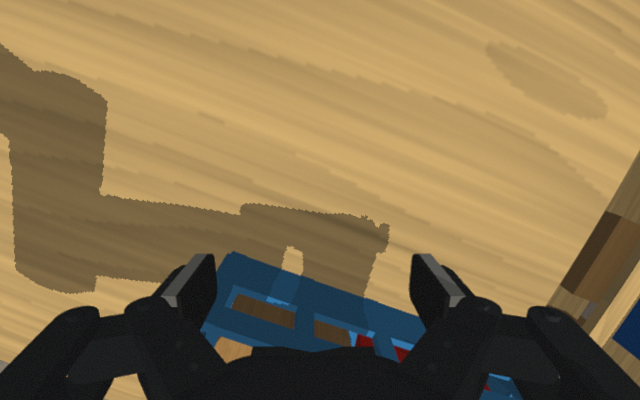

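The scene view shows the stand at about (340,140), with two bearings at (336,124) and (344,136). There is a green disc at (333,104), and the case is at (350,255) with its lid leaning back. In the top view the stand is at (415,240), the case at (257,225) and the green disc at (475,240). I'll zoom in to tell which bearing has the red seal.

```bash
cat > h.py <<'E'
from rig import *
import cv2, numpy as np
from scipy.spatial.transform import Rotation as Ro
def quat(q): return Ro.from_quat([q[1],q[2],q[3],q[0]])
def cam(name,s=None):
    c=get_calibration(name); K=np.array(c["camera_matrix"]);D=np.array(c["D"],float)
    if "R" in c: return K,D,np.array(c["R"]),np.array(c["t"]).reshape(3)
    T=np.array(c["T_tool_cam"]); W=np.eye(4); W[:3,:3]=quat(s["ee_rot"]).as_matrix(); W[:3,3]=s["eef_pos"]
    V=np.linalg.inv(W@T); return K,D,V[:3,:3],V[:3,3]
def ray(C,px):
    K,D,R,t=C; u=cv2.undistortPoints(np.array([[px]],float),K,D)[0,0]
    d=R.T@np.array([u[0],u[1],1]); return -R.T@t, d/np.linalg.norm(d)
def onz(C,px,z):
    o,d=ray(C,px); return o+d*(z-o[2])/d[2]
def tri(rays):
    A=sum(np.eye(3)-np.outer(d,d) for o,d in rays); b=sum((np.eye(3)-np.outer(d,d))@o for o,d in rays)
    p=np.linalg.solve(A,b); return p,[np.linalg.norm(np.cross(p-o,d)) for o,d in rays]
def proj(C,X):
    K,D,R,t=C; return cv2.projectPoints(np.array(X,float).reshape(-1,3),cv2.Rodrigues(R)[0],t,K,D)[0].reshape(-1,2)
def crop(im,x0,y0,x1,y1,k,fn):
    cv2.imwrite(fn,cv2.resize(im[y0:y1,x0:x1,::-1],None,fx=k,fy=k,interpolation=cv2.INTER_CUBIC))
E
python3 - <<'E'
from h import *
s=cv2.imread("pics/scene0.png")[:,:,::-1]; t=cv2.imread("pics/top0.png")[:,:,::-1]
crop(s,300,80,380,170,6,"pics/s1.png"); crop(t,380,205,500,275,6,"pics/t1.png")
crop(s,280,155,420,315,4,"pics/s2.png"); crop(t,200,150,310,275,5,"pics/t2.png")
C=cam("top"); print([onz(C,p,60).round() for p in [(408,240),(431,235),(475,240)]]); print(onz(C,(257,225),60).round())
E
```

```text
[array([ 459., -252.,   60.]), array([ 471., -317.,   60.]), array([ 453., -440.,   60.])]
[513. 166.  60.]
```

View pics/s1.png

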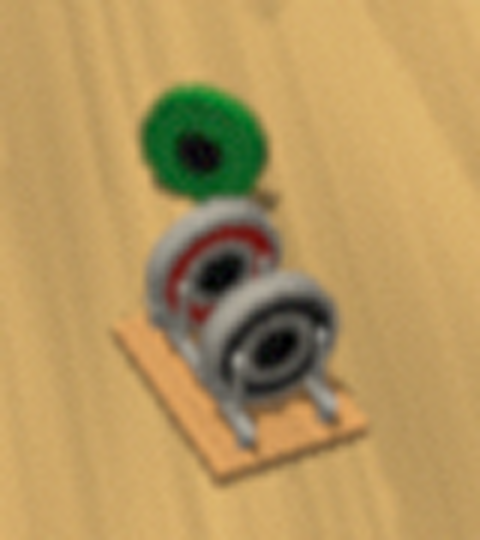

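View pics/t1.png

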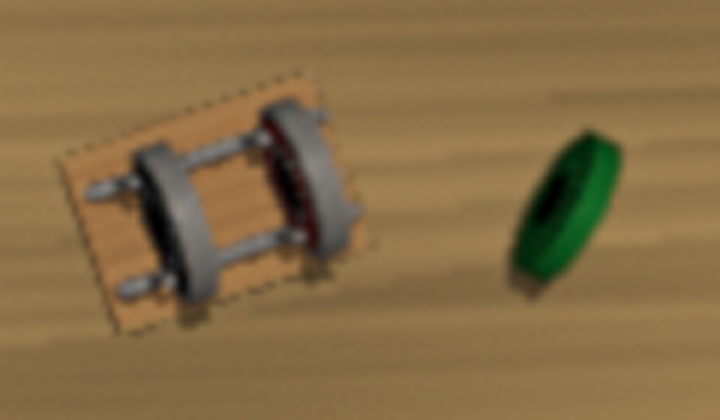

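View pics/s2.png

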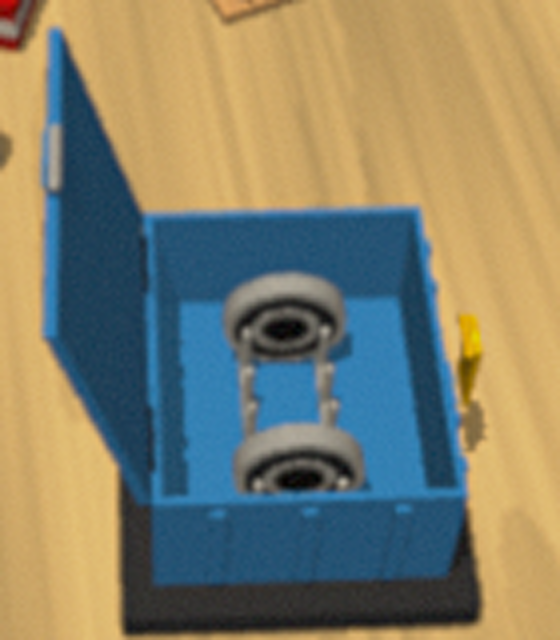

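View pics/t2.png

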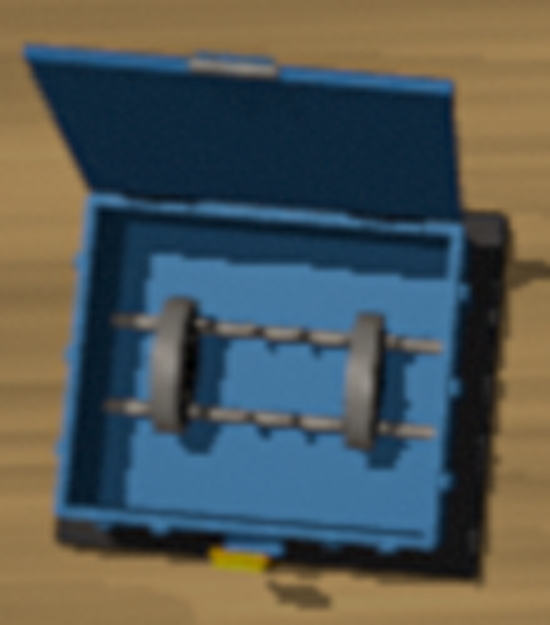

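Three things could be taken for the target, in top-view pixels: the bearing at (431,235), which shows a red seal ring; the black-sealed spare at (408,240); and the green disc at (475,240), which is the look-alike. I choose (431,235), which is (336,124) in the scene view. The crop confirms the red ring. Next I get coarse poses.

```bash
python3 - <<'E'
from h import *
C=cam("top");S=cam("scene")
st=np.array([onz(C,p,12) for p in [(390.3,231.7),(430.8,216.7),(442,245.8),(400,260.5)]])
c=st.mean(0); print("stand",c.round(1),"sides",[np.linalg.norm(st[i]-st[i-1]).round(1) for i in range(4)])
e=(st[1]+st[2]-st[0]-st[3]); print("dir long",np.degrees(np.arctan2(e[1],e[0])))
l=e/np.linalg.norm(e); print("red est",c+32*l,"spare",c-32*l)
r=np.array([onz(C,p,125) for p in [(218,189),(292.4,194.4),(288,260),(212,253.4)]])
c=r.mean(0); print("case",c.round(1),"sides",[np.linalg.norm(r[i]-r[i-1]).round(1) for i in range(4)])
e=(r[0]+r[1]-r[2]-r[3]); print("case x dir",np.degrees(np.arctan2(e[1],e[0])))
e=(r[0]+r[3]-r[1]-r[2]); print("case y dir",np.degrees(np.arctan2(e[1],e[0])))
# lid free edge from two views
def P(k,off,p): return (p[0]/k+off[0],p[1]/k+off[1])
tl=P(5,(200,150),(27,50)); tr=P(5,(200,150),(452,90)); 
sr=P(4,(280,155),(53,30)); sl=P(4,(280,155),(48,338))
print("lid corner -y",tri([ray(C,tr),ray(S,sr)])); print("lid corner +y",tri([ray(C,tl),ray(S,sl)]))
for n,t_,s_ in [("left top",(178,365),(300,440)),("right top",(366,380),(286,290))]:
    print(n,tri([ray(C,P(5,(200,150),t_)),ray(S,P(4,(280,155),s_))]))
print("red top",tri([ray(C,P(6,(380,205),(305,175))),ray(S,P(6,(300,80),(205,220)))]))
s=sense(); R=quat(s["ee_rot"]).as_matrix(); print("tool axes",R.T.round(3))
E
```

```text
stand [ 462.6 -284.1   12. ] sides [np.float64(86.8), np.float64(126.2), np.float64(89.6), np.float64(129.5)]
dir long -72.22922034013075
red est [ 472.39324127 -314.53640397   12.        ] spare [ 452.85982126 -253.59015304   12.        ]
case [512.5 169.  125. ] sides [np.float64(169.9), np.float64(197.4), np.float64(172.5), np.float64(199.5)]
case x dir -5.479838662187869
case y dir 83.88460786291317
lid corner -y (array([634.29852923,  57.54967163, 284.15272656]), [np.float64(2.7394520431255573), np.float64(2.7394520431253966)])
lid corner +y (array([657.70725629, 254.36541295, 282.6767716 ]), [np.float64(1.7028412432454376), np.float64(1.7028412432455045)])
left top (array([519.67616597, 217.839812  ,  96.54205282]), [np.float64(1.910865793330151), np.float64(1.9108657933301052)])
right top (array([508.56253365, 116.57120427, 100.92394404]), [np.float64(1.800346623555185), np.float64(1.8003466235552466)])
red top (array([ 477.35723057, -308.636797  ,   95.47632045]), [np.float64(4.690881289875676), np.float64(4.690881289875731)])
tool axes [[-0.     0.001 -1.   ]
 [ 0.363 -0.932 -0.001]
 [-0.932 -0.363 -0.   ]]
```

The stand and case measure to their stated sizes, and the lid is at about 1.87 rad. I'll move over the stand for a close look with the wrist camera.

>>> jog_arm --increments '[{"y":-10,"z":-55},{"y":-10,"z":-55},{"y":-10,"z":-55},{"y":-10,"z":-55},{"y":-10,"z":-55}]'

```text
schema error: expected keys rx, ry, rz, x, y, z, hand
```

>>> jog_arm --increments '[{"y":-10,"z":-50,"hand":40},{"rx":0.061},{}]' --force 40

```text
schema error: expected keys rx, ry, rz, x, y, z, hand
```

```bash
python3 - <<'E'
from h import *
s=sense(); im=capture("wrist"); cv2.imwrite("pics/w1.png",im[:,:,::-1]); np.save("w1.npy",s,allow_pickle=True)
print(s["time_s"],s["eef_pos"],s["grip_width"],s["dq"].round(3)); print(quat(s["ee_rot"]).as_matrix().T.round(3))
E
```

```text
0.15 [ 190.68157466 -488.93775014  230.88240997] 0.9981522583224561 [ 0.    -0.002 -0.002 -0.001 -0.    -0.   ]
[[-0.     0.001 -1.   ]
 [ 0.363 -0.932 -0.001]
 [-0.932 -0.363 -0.   ]]
```

View pics/w1.png

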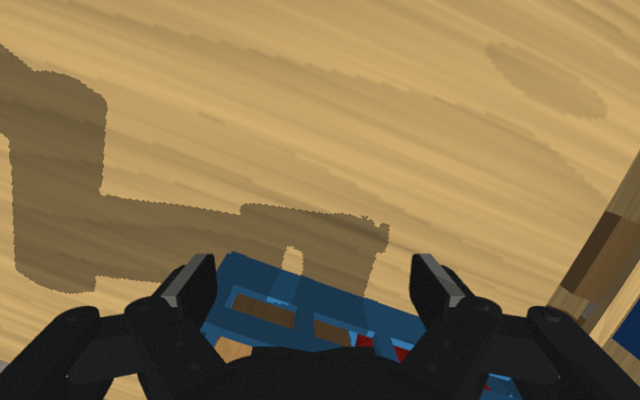

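The calls were refused, so the arm hasn't moved. Each row needs every key.

>>> jog_arm --increments '[{"rx":0,"ry":0,"rz":0,"x":0,"y":-10,"z":-55,"hand":40},{"rx":0,"ry":0,"rz":0,"x":0,"y":-10,"z":-55,"hand":40},{"rx":0,"ry":0,"rz":0,"x":0,"y":-10,"z":-55,"hand":40},{"rx":0,"ry":0,"rz":0,"x":0,"y":-10,"z":-55,"hand":40},{"rx":0,"ry":0,"rz":0,"x":0,"y":-10,"z":-55,"hand":40}]' --force 40

```text
time_s: 0.82
eef_pos: [430.2, -341.5, 231.2]
ee_rot: [-0.131, -0.695, -0.131, 0.695]
force: [0.3, -0.8, -0.5]
grip_width: 0.466
```

>>> jog_arm --increments '[{"rx":0,"ry":0,"rz":0,"x":0,"y":-10,"z":-50,"hand":40},{"rx":0.061,"ry":0,"rz":0,"x":0,"y":0,"z":0,"hand":40},{"rx":0,"ry":0,"rz":0,"x":0,"y":0,"z":0,"hand":40}]'

```text
time_s: 1.2
eef_pos: [471.9, -314.9, 231.0]
ee_rot: [-0.11, -0.698, -0.11, 0.699]
force: [0.0, -0.2, 0.2]
grip_width: 0.47
```

```bash
python3 - <<'E'
from h import *
s=sense(); im=capture("wrist"); cv2.imwrite("pics/w2.png",im[:,:,::-1]); np.save("w2.npy",s,allow_pickle=True)
print(s["time_s"],s["eef_pos"],s["grip_width"],s["dq"].round(3)); print(quat(s["ee_rot"]).as_matrix().T.round(3))
E
```

```text
1.2 [ 471.86345451 -314.85001226  230.99527961] 0.46971697176292215 [-0.023 -0.007  0.006 -0.001 -0.    -0.03 ]
[[-0.     0.    -1.   ]
 [ 0.307 -0.952 -0.   ]
 [-0.952 -0.307  0.   ]]
```

View pics/w2.png

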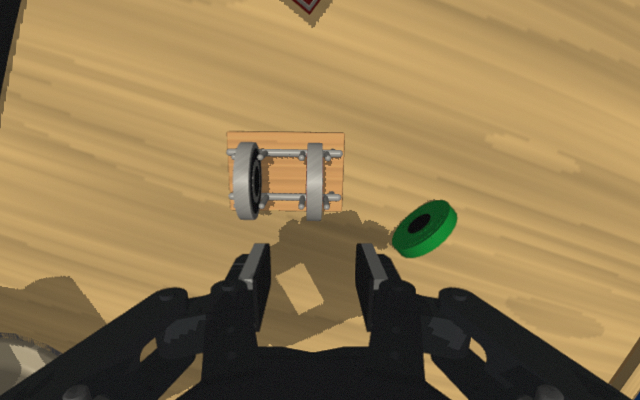

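The board is aligned with the jaws. The right-hand bearing, with its stripe at (315,181), is the red one: it is on the green disc's side. I'll take a second wrist view lower down and triangulate.

>>> jog_arm --increments '[{"rx":0,"ry":0,"rz":0,"x":30,"y":0,"z":0,"hand":40},{"rx":0,"ry":0,"rz":0,"x":30,"y":0,"z":0,"hand":40},{"rx":0,"ry":0,"rz":0,"x":0,"y":0,"z":0,"hand":40}]'

```text
time_s: 1.62
eef_pos: [470.6, -315.0, 169.7]
ee_rot: [-0.108, -0.698, -0.111, 0.699]
force: [-0.0, -0.1, 0.5]
grip_width: 0.474
```

```bash
python3 - <<'E'
from h import *
s=sense(); im=capture("wrist"); cv2.imwrite("pics/w3.png",im[:,:,::-1]); np.save("w3.npy",s,allow_pickle=True)
print(s["time_s"],s["eef_pos"])
for n in ("w2","w3"):
    im=cv2.imread(f"pics/{n}.png"); g=cv2.cvtColor(im,cv2.COLOR_BGR2HSV)
    m=((g[:,:,1]<40)&(g[:,:,2]>100)).astype(np.uint8); m[:,:290]=0; m[:100]=0;m[260:]=0;m[:,360:]=0
    m=cv2.morphologyEx(m,cv2.MORPH_OPEN,np.ones((9,9)))
    k,l,st,ce=cv2.connectedComponentsWithStats(m); print(n,st[1:],ce[1:])
a=cv2.imread("pics/w3.png")[:,:,::-1]; crop(a,200,80,420,260,3,"pics/w3c.png")
E
```

```text
1.625 [ 470.58912427 -314.98371398  169.73910519]
w2 [[ 307  145   15   73 1081]] [[313.98704903 180.94542091]]
w3 [[ 306  150   20   79 1512]] [[315.31481481 188.55357143]]
```

View pics/w3c.png

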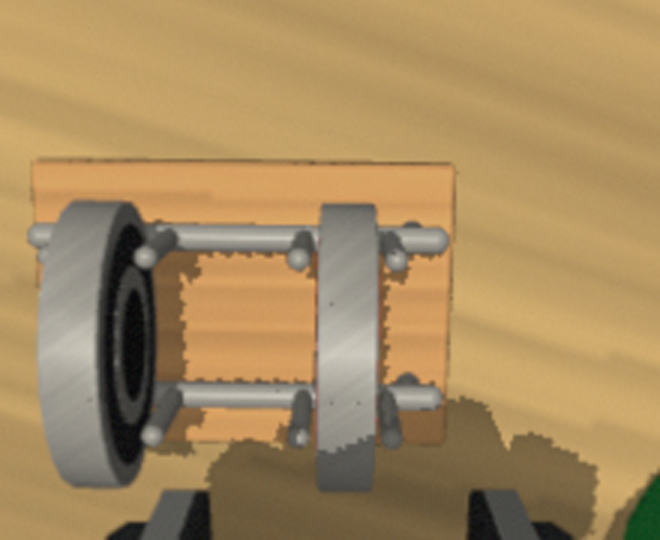

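```bash
python3 - <<'E'
from h import *
a=cv2.imread("pics/w2.png")[:,:,::-1]; crop(a,215,120,355,235,5,"pics/w2c.png")
s=np.load("w3.npy",allow_pickle=True).item(); C=cam("wrist",s)
for p in [(300,166),(332.7,166.7),(300,225.7),(330.7,225.7)]: print(onz(C,p,67).round(1))
print("ends eq z60", onz(C,(315.7,148.3),60).round(1),onz(C,(315.7,243.3),60).round(1))
c=(onz(C,(315.7,148.3),60)+onz(C,(315.7,243.3),60))/2; print("mid",c)
E
```

```text
[ 496.5 -296.9   67. ]
[ 503.6 -320.5   67. ]
[ 451. -311.   67.]
[ 458.5 -334.2   67. ]
ends eq z60 [ 512.1 -304.3   60. ] [ 437.8 -328.4   60. ]
mid [ 474.94295453 -316.38029898   60.        ]
```

View pics/w2c.png

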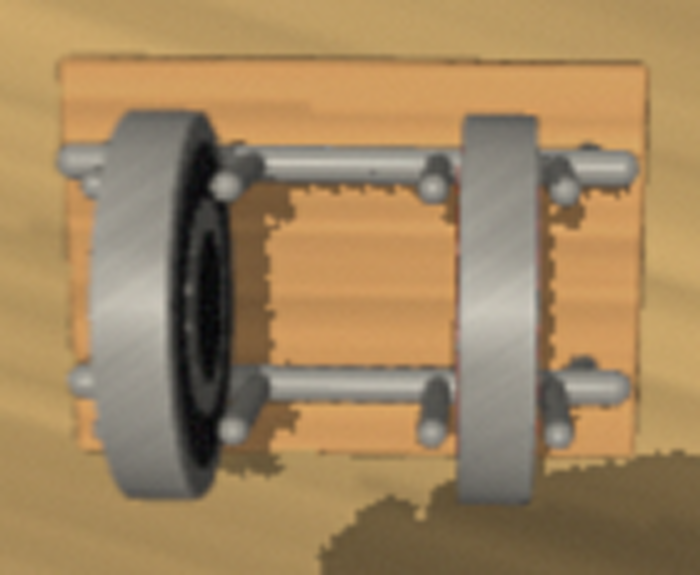

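```bash
python3 - <<'E'
from h import *
A=cam("wrist",np.load("w2.npy",allow_pickle=True).item());B=cam("wrist",np.load("w3.npy",allow_pickle=True).item())
P=[]
for a,b in zip([(301.6,157.4),(328.2,158),(301.4,206),(326.6,206.6)],[(300,166),(332.7,166.7),(300,225.7),(330.7,225.7)]):
    p,e=tri([ray(A,a),ray(B,b)]); P.append(p); print(p.round(1),np.round(e,1))
P=np.array(P);print(P.mean(0)); 
Q=np.array([onz(B,p,67) for p in [(300,166),(332.7,166.7),(300,225.7),(330.7,225.7)]]); c=Q.mean(0);print(c)
e=Q[0]+Q[1]-Q[2]-Q[3]; print("x-dir",np.degrees(np.arctan2(e[1],e[0])))
s=sense(); R=quat(s["ee_rot"]).as_matrix(); print("tool z dir deg", np.degrees(np.arctan2(*(-R[1::-1,2]))), "delta in tool",R.T@(c-s["eef_pos"]), s["eef_pos"])
print("axis tilt",R[:,0])
E
```

```text
[ 495.8 -296.8   62.4] [0.1 0.1]
[ 503.3 -320.8   64.8] [0. 0.]
[ 452.  -310.7   69.9] [0.2 0.2]
[ 456.8 -334.9   61.9] [0.1 0.1]
[ 476.95624774 -315.79210372   64.76960031]
[ 477.38465089 -315.65424839   67.        ]
x-dir 17.05415297696043
tool z dir deg 17.794225073181313 delta in tool [104.48079332   2.05518339  -5.80305561] [ 471.29305935 -315.53233669  171.48451108]
axis tilt [-5.92535577e-04  5.89026370e-04 -9.99999651e-01]
```

The tines measure 47.8 × 24.7 mm against the expected 48 × 25, with a height of about 65–67 mm against 67 mm. The red bearing's slot centre is at (477,-316). I'll descend over it.

>>> jog_arm --increments '[{"rx":0.01,"ry":0,"rz":0,"x":0,"y":2,"z":-5,"hand":40},{"rx":0,"ry":0,"rz":0,"x":30,"y":0,"z":0,"hand":40},{"rx":0,"ry":0,"rz":0,"x":20,"y":0,"z":0,"hand":40},{"rx":0,"ry":0,"rz":0,"x":0,"y":0,"z":0,"hand":40}]'

```text
time_s: 2.17
eef_pos: [477.2, -315.5, 121.3]
ee_rot: [-0.106, -0.699, -0.106, 0.699]
force: [-0.6, 0.4, 0.3]
grip_width: 0.47
```

```bash
python3 - <<'E'
from h import *
s=sense(); im=capture("wrist"); np.save("w4.npy",s,allow_pickle=True); cv2.imwrite("pics/w4.png",im[:,:,::-1])
print(s["time_s"],s["eef_pos"],s["force"])
E
```

```text
2.175 [ 477.18895465 -315.50719719  121.26765367] [-0.61438489  0.41684047  0.33685593]
```

View pics/w4.png

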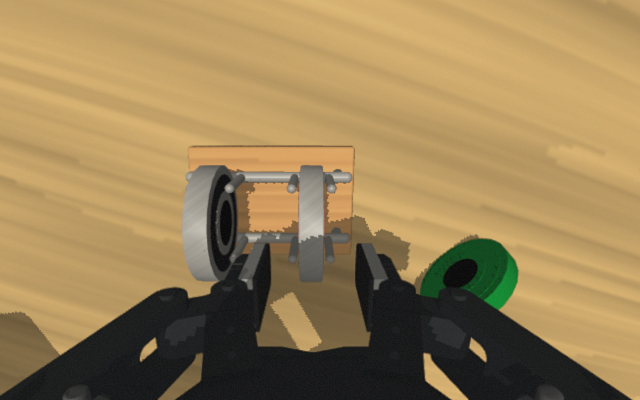

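The fingertips, at columns 268 and 357, straddle the disc at column 312, so they are centred. Now I descend and grip.

>>> jog_arm --increments '[{"rx":0,"ry":0,"rz":0,"x":25,"y":0,"z":0,"hand":40},{"rx":0,"ry":0,"rz":0,"x":20,"y":0,"z":0,"hand":40},{"rx":0,"ry":0,"rz":0,"x":11,"y":0,"z":0,"hand":40},{"rx":0,"ry":0,"rz":0,"x":0,"y":0,"z":0,"hand":30},{"rx":0,"ry":0,"rz":0,"x":0,"y":0,"z":0,"hand":22}]' --force 40

```text
time_s: 2.85
eef_pos: [477.6, -316.0, 66.4]
ee_rot: [0.106, 0.7, 0.105, -0.699]
force: [0.1, 0.6, -0.2]
grip_width: 0.259
```

>>> jog_arm --increments '[{"rx":0,"ry":0,"rz":0,"x":0,"y":0,"z":0,"hand":0},{"rx":0,"ry":0,"rz":0,"x":0,"y":0,"z":0,"hand":0},{"rx":0,"ry":0,"rz":0,"x":0,"y":0,"z":0,"hand":0}]' --force 40

```text
time_s: 3.22
eef_pos: [477.5, -315.8, 66.3]
ee_rot: [0.106, 0.699, 0.106, -0.699]
force: [-0.4, 1.2, 5.6]
grip_width: 0.159
```

```bash
python3 - <<'E'
from h import *
s=sense(); im=capture("wrist"); np.save("w5.npy",s,allow_pickle=True); cv2.imwrite("pics/w5.png",im[:,:,::-1])
print(s["time_s"],s["eef_pos"],s["force"],s["grip_width"]*85.4)
E
```

```text
3.225 [ 477.480037   -315.80321486   66.25451756] [-0.40986553  1.17289303  5.61917242] 13.57847172465184
```

View pics/w5.png

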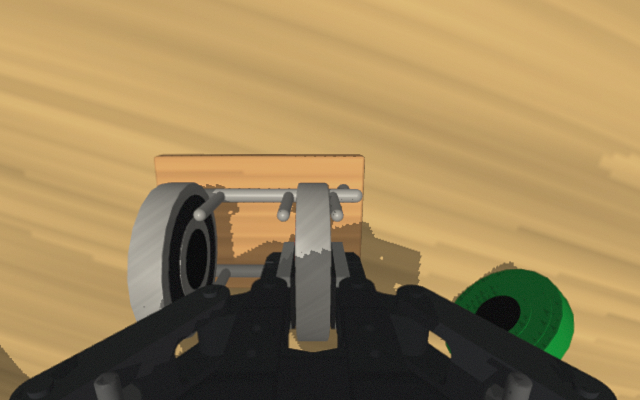

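The grip is on, with the jaws at 13.6 mm on a disc 14 mm thick. I lift, then carry it to above the case.

>>> jog_arm --increments '[{"rx":0,"ry":0,"rz":0,"x":-20,"y":0,"z":0,"hand":0},{"rx":0,"ry":0,"rz":0,"x":-35,"y":0,"z":0,"hand":0},{"rx":0,"ry":0,"rz":0,"x":-40,"y":0,"z":0,"hand":0},{"rx":0,"ry":0,"rz":0,"x":-40,"y":0,"z":0,"hand":0},{"rx":0,"ry":0,"rz":0,"x":-30,"y":0,"z":0,"hand":0}]'

```text
time_s: 3.9
eef_pos: [477.0, -315.5, 231.8]
ee_rot: [0.106, 0.699, 0.106, -0.699]
force: [-0.1, 0.5, -2.8]
grip_width: 0.155
```

>>> jog_arm --increments '[{"rx":0,"ry":0,"rz":0,"x":0,"y":-20,"z":-8,"hand":0},{"rx":0,"ry":0,"rz":0,"x":0,"y":-40,"z":-16,"hand":0},{"rx":0,"ry":0,"rz":0,"x":0,"y":-50,"z":-20,"hand":0},{"rx":0,"ry":0,"rz":0,"x":0,"y":-50,"z":-20,"hand":0},{"rx":0,"ry":0,"rz":0,"x":0,"y":-50,"z":-20,"hand":0}]'

```text
time_s: 4.53
eef_pos: [494.0, -87.1, 228.6]
ee_rot: [-0.105, -0.698, -0.107, 0.7]
force: [1.4, -0.0, -3.0]
grip_width: 0.156
```

>>> jog_arm --increments '[{"rx":0,"ry":0,"rz":0,"x":0,"y":-50,"z":-20,"hand":0},{"rx":0,"ry":0,"rz":0,"x":0,"y":-50,"z":-20,"hand":0},{"rx":0,"ry":0,"rz":0,"x":0,"y":-50,"z":-20,"hand":0},{"rx":0,"ry":0,"rz":0,"x":0,"y":-40,"z":-16,"hand":0},{"rx":0,"ry":0,"rz":0,"x":0,"y":-30,"z":-12,"hand":0}]'

```text
time_s: 5.15
eef_pos: [512.3, 148.8, 228.5]
ee_rot: [-0.106, -0.698, -0.107, 0.7]
force: [0.6, -0.5, -2.2]
grip_width: 0.155
```

>>> jog_arm --increments '[{"rx":0.1,"ry":0,"rz":0,"x":0,"y":-22,"z":-4,"hand":0},{"rx":0.15,"ry":0,"rz":0,"x":0,"y":0,"z":0,"hand":0},{"rx":0.15,"ry":0,"rz":0,"x":0,"y":0,"z":0,"hand":0},{"rx":0,"ry":0,"rz":0,"x":0,"y":0,"z":0,"hand":0}]'

```text
time_s: 5.65
eef_pos: [510.0, 169.0, 228.8]
ee_rot: [0.034, -0.705, 0.034, 0.707]
force: [0.0, 0.5, -1.8]
grip_width: 0.155
```

```bash
python3 - <<'E'
from h import *
s=sense(); im=capture("wrist"); np.save("w6.npy",s,allow_pickle=True); cv2.imwrite("pics/w6.png",im[:,:,::-1])
print(s["time_s"],s["eef_pos"],s["force"],s["grip_width"]*85.4); print(quat(s["ee_rot"]).as_matrix().T.round(3))
im=capture("scene");cv2.imwrite("pics/s6.png",im[:,:,::-1])
E
```

```text
5.65 [510.01800038 168.97503539 228.77023327] [ 0.02051556  0.52936891 -1.77086446] 13.241164392931587
[[-0.003 -0.    -1.   ]
 [-0.097 -0.995  0.   ]
 [-0.995  0.097  0.003]]
```

View pics/w6.png

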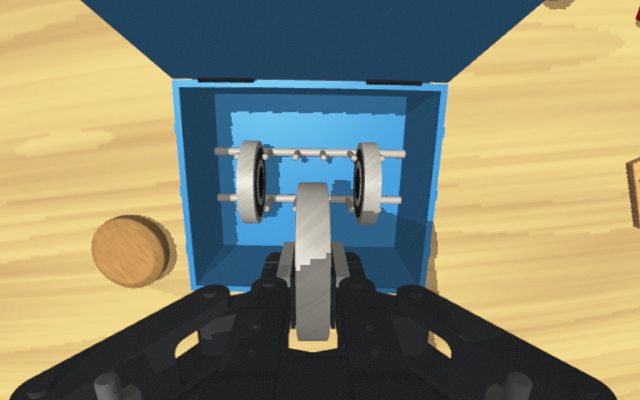

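View pics/s6.png

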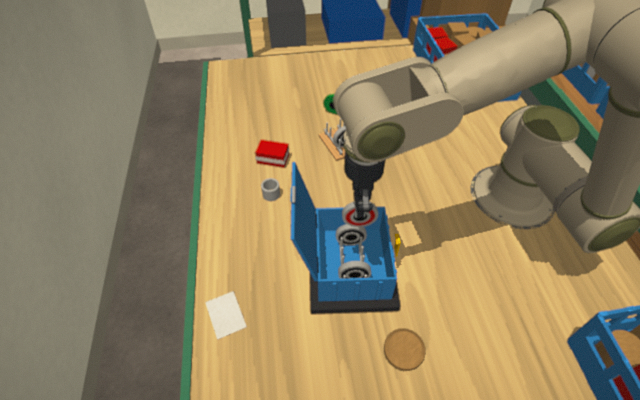

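The carried bearing is between the two black ones, and the middle slot's far tines are near (297,156) and (323,156). I crop to measure.

```bash
python3 - <<'E'
from h import *
a=cv2.imread("pics/w6.png")[:,:,::-1]; crop(a,160,65,460,235,2.6,"pics/w6c.png"); crop(a,210,130,410,235,4,"pics/w6d.png")
E
```

```text
(no output)
```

View pics/w6c.png

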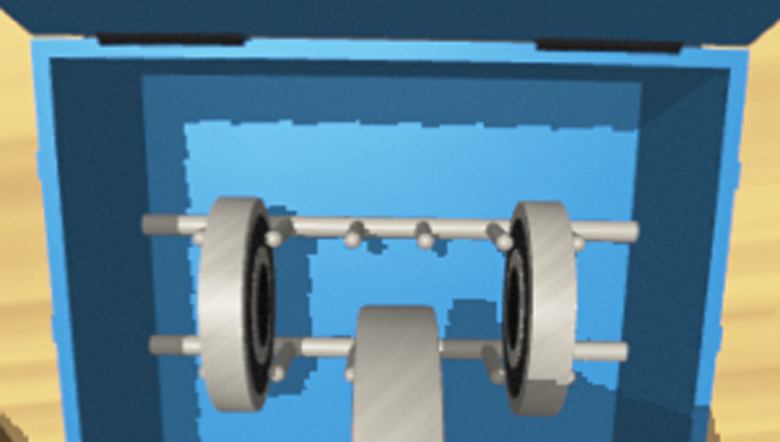

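View pics/w6d.png

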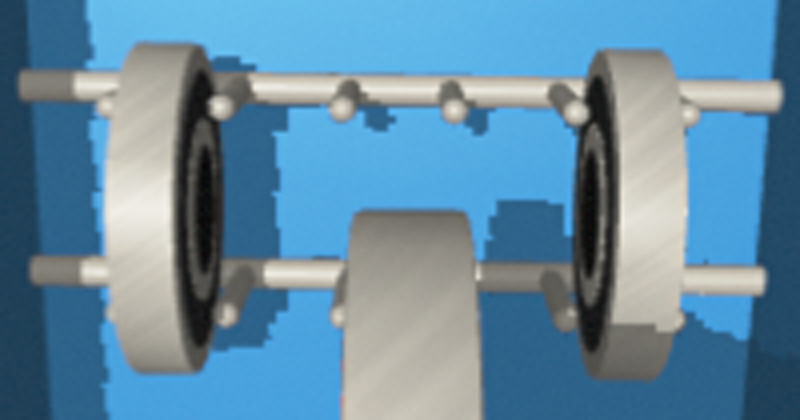

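```bash
python3 - <<'E'
from h import *
s=np.load("w6.npy",allow_pickle=True).item(); C=cam("wrist",s); R=quat(s["ee_rot"]).as_matrix()
# case coords of tines; image right = case -y
T=[((222,107),24,39.5),((342,108),24,12.5),((454,110),24,-12.5),((576,113),24,-39.5),((228,316),-24,39.5),((337,317),-24,12.5),((565,320),-24,-39.5)]
for z in (79,83):
    P=np.array([onz(C,(p[0]/4+210,p[1]/4+130),z)[:2] for p,_,_ in T]); M=np.array([[x,y] for _,x,y in T])
    A=np.array([[1,0,x,-y] for x,y in M]+[[0,1,y,x] for x,y in M]); b=np.r_[P[:,0],P[:,1]]
    v,_,_,_=np.linalg.lstsq(A,b,rcond=None); r=(A@v-b).reshape(2,-1).T
    print(z,"slot",v[:2],"scale",np.hypot(v[2],v[3]),"yaw",np.degrees(np.arctan2(v[3],v[2])));print(r.round(1).tolist())
    d=np.array([v[0],v[1],0])-s["eef_pos"]; print("tool delta",(R.T@d).round(1))
print("tool -z yaw",np.degrees(np.arctan2(-R[1,2],-R[0,2])))
# rim corners from crop 2.6 at z=125
rim=[onz(C,(p[0]/2.6+160,p[1]/2.6+65),125) for p in [(32,42),(748,52)]]; print("rim far corners",np.round(rim,1),np.linalg.norm(rim[0]-rim[1]))
# height by parallax vs top camera: left/right tine gaps ; carried bearing in wrist view: centre col
E
```

```text
79 slot [516.5780062  171.45374711] scale 1.0051812556012785 yaw -6.491414863642558
[[-0.0, 0.3], [-0.3, 0.0], [-0.2, -0.1], [-0.1, 0.1], [0.5, 0.7], [0.1, -1.0], [0.0, -0.1]]
tool delta [228.8  -3.2  -6.9]
83 slot [517.43018775 171.33118181] scale 0.9914078580335332 yaw -6.49141486364179
[[-0.0, 0.3], [-0.3, 0.0], [-0.2, -0.1], [-0.1, 0.1], [0.5, 0.7], [0.1, -1.0], [0.0, -0.1]]
tool delta [228.7  -3.2  -7.8]
tool -z yaw -5.564785930345651
rim far corners [[611.4 260.8 125. ]
 [589.6  63.2 125. ]] 198.7297137350853
```

Both the tines and the rim give the slot at (517,171.4) with yaw -6.5°, residuals ≤1 mm. The top view was about 5 mm off that. I'll align and go down partway for a look.

>>> jog_arm --increments '[{"rx":0.016,"ry":0,"rz":0,"x":0,"y":-3,"z":-7,"hand":0},{"rx":0,"ry":0,"rz":0,"x":30,"y":0,"z":0,"hand":0},{"rx":0,"ry":0,"rz":0,"x":30,"y":0,"z":0,"hand":0},{"rx":0,"ry":0,"rz":0,"x":27,"y":0,"z":0,"hand":0},{"rx":0,"ry":0,"rz":0,"x":0,"y":0,"z":0,"hand":0}]'

```text
time_s: 6.38
eef_pos: [517.8, 170.6, 141.7]
ee_rot: [0.04, -0.705, 0.041, 0.707]
force: [-0.3, 0.2, -1.7]
grip_width: 0.157
```

```bash
python3 - <<'E'
from h import *
s=sense(); im=capture("wrist"); np.save("w7.npy",s,allow_pickle=True); cv2.imwrite("pics/w7.png",im[:,:,::-1])
print(s["time_s"],s["eef_pos"],s["force"],s["grip_width"]*85.4)
crop(im,190,110,430,290,3,"pics/w7c.png")
E
```

```text
6.375 [517.84824897 170.55765049 141.66915394] [-0.34853585  0.20747332 -1.74619905] 13.427150204604514
```

View pics/w7c.png

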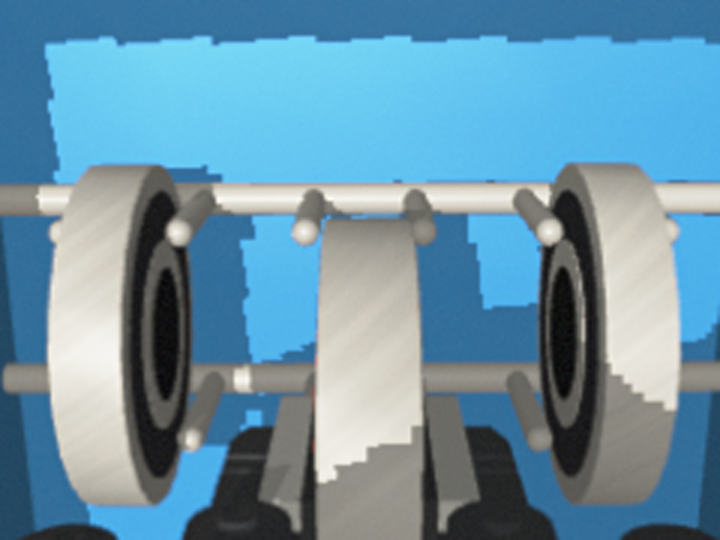

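```bash
python3 - <<'E'
from h import *
s=np.load("w7.npy",allow_pickle=True).item(); C=cam("wrist",s); R=quat(s["ee_rot"]).as_matrix()
T=[((179,233),24,39.5),((304,233),24,12.5),((424,233),24,-12.5),((550,233),24,-39.5),((191,440),-24,39.5),((540,440),-24,-39.5)]
for z in (79,81,83):
    P=np.array([onz(C,(p[0]/3+190,p[1]/3+110),z)[:2] for p,_,_ in T]); M=np.array([[x,y] for _,x,y in T])
    A=np.array([[1,0,x,-y] for x,y in M]+[[0,1,y,x] for x,y in M]); b=np.r_[P[:,0],P[:,1]]
    v,_,_,_=np.linalg.lstsq(A,b,rcond=None); r=(A@v-b).reshape(2,-1).T
    print(z,"slot",v[:2],"scale",np.hypot(v[2],v[3]),"yaw",np.degrees(np.arctan2(v[3],v[2])));print(r.round(1).tolist())
    d=np.array([v[0],v[1],0])-s["eef_pos"]; print("tool delta",(R.T@d).round(1))
print("tool -z yaw",np.degrees(np.arctan2(-R[1,2],-R[0,2])))
# bearing's stripe mid in tool frame at its tool height: far end px
for p,dx in [((366,225),6),((367,320),-20)]:
    o,d=ray(C,(p[0]/3+190,p[1]/3+110)); o=R.T@(o-s["eef_pos"]); d=R.T@d; print("bearing", (o+d*(dx-o[0])/d[0]).round(1))
E
```

```text
79 slot [516.28839878 171.43523023] scale 1.0079025341147085 yaw -6.455705347633477
[[-0.1, 0.0], [-0.0, -0.4], [0.1, 0.1], [0.1, -0.0], [-0.1, 0.1], [0.1, 0.1]]
tool delta [141.7  -0.8   1.1]
81 slot [516.97543607 171.35214205] scale 0.9980571890857912 yaw -6.4557053476321995
[[-0.1, 0.0], [-0.0, -0.4], [0.1, 0.1], [0.1, -0.0], [-0.1, 0.1], [0.1, 0.1]]
tool delta [141.7  -0.8   0.4]
83 slot [517.66247335 171.26905387] scale 0.9882118440568772 yaw -6.455705347632534
[[-0.1, 0.0], [-0.0, -0.4], [0.1, 0.1], [0.1, -0.0], [-0.1, 0.1], [0.1, 0.1]]
tool delta [141.7  -0.8  -0.3]
tool -z yaw -6.582994043863805
bearing [  6.   -0.4 -36.7]
bearing [-20.   -0.2 -29.6]
```

The slot is within 1 mm of the tool axis and the yaw matches to 0.1°. I'll lower it in.

>>> jog_arm --increments '[{"rx":0,"ry":0,"rz":0,"x":20,"y":-0.5,"z":0,"hand":0},{"rx":0,"ry":0,"rz":0,"x":18,"y":0,"z":0,"hand":0},{"rx":0,"ry":0,"rz":0,"x":12,"y":0,"z":0,"hand":0},{"rx":0,"ry":0,"rz":0,"x":4,"y":0,"z":0,"hand":0},{"rx":0,"ry":0,"rz":0,"x":0,"y":0,"z":0,"hand":0}]'

```text
time_s: 7.05
eef_pos: [518.9, 171.1, 89.8]
ee_rot: [-0.041, 0.706, -0.041, -0.706]
force: [-0.8, 0.0, -2.1]
grip_width: 0.156
```

>>> jog_arm --increments '[{"rx":0,"ry":0,"rz":0,"x":2,"y":0,"z":0,"hand":0},{"rx":0,"ry":0,"rz":0,"x":2,"y":0,"z":0,"hand":0},{"rx":0,"ry":0,"rz":0,"x":0,"y":0,"z":0,"hand":0}]'

```text
time_s: 7.42
eef_pos: [518.6, 171.1, 85.3]
ee_rot: [0.041, -0.706, 0.041, 0.706]
force: [-0.8, -0.3, -2.0]
grip_width: 0.156
```

>>> jog_arm --increments '[{"rx":0,"ry":0,"rz":0,"x":2,"y":0,"z":0,"hand":0},{"rx":0,"ry":0,"rz":0,"x":0,"y":0,"z":0,"hand":0}]'

```text
time_s: 7.68
eef_pos: [518.5, 171.1, 83.2]
ee_rot: [0.041, -0.706, 0.041, 0.706]
force: [-0.6, 0.8, -1.8]
grip_width: 0.158
```

>>> jog_arm --increments '[{"rx":0,"ry":0,"rz":0,"x":2,"y":0,"z":0,"hand":0},{"rx":0,"ry":0,"rz":0,"x":0,"y":0,"z":0,"hand":0}]'

```text
time_s: 7.92
eef_pos: [518.7, 171.1, 81.5]
ee_rot: [-0.041, 0.706, -0.041, -0.706]
force: [-1.6, -0.1, 2.9]
grip_width: 0.158
```

Contact: the force went from -2 to +3 N at TCP z 81.5 mm, against an expected seat of about 82. I release with a limited opening.

>>> jog_arm --increments '[{"rx":0,"ry":0,"rz":0,"x":0,"y":0,"z":0,"hand":20},{"rx":0,"ry":0,"rz":0,"x":0,"y":0,"z":0,"hand":32},{"rx":0,"ry":0,"rz":0,"x":0,"y":0,"z":0,"hand":32},{"rx":0,"ry":0,"rz":0,"x":0,"y":0,"z":0,"hand":32}]'

```text
time_s: 8.43
eef_pos: [518.6, 171.1, 81.3]
ee_rot: [-0.041, 0.706, -0.041, -0.706]
force: [0.5, -0.4, 0.4]
grip_width: 0.375
```

```bash
python3 - <<'E'
from h import *
s=sense(); im=capture("wrist"); cv2.imwrite("pics/w8.png",im[:,:,::-1])
print(s["time_s"],s["eef_pos"],s["force"],s["grip_width"]*85.4)
E
```

```text
8.425 [518.59525448 171.09270258  81.28954878] [ 0.48092318 -0.39794681  0.44497006] 32.06093375716928
```

View pics/w8.png

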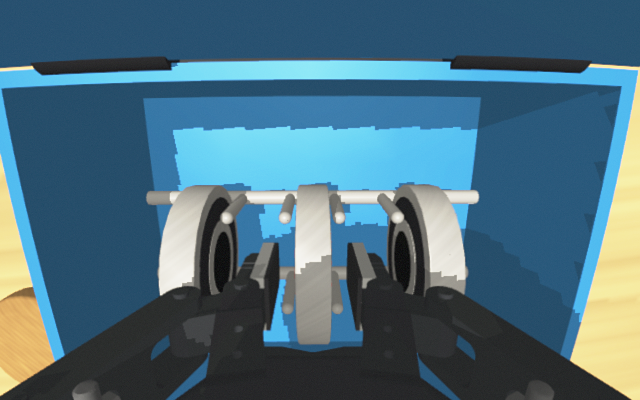

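The bearing is free of the pads and stands between the middle tines (columns 285–340). Next I retreat straight up and look.

>>> jog_arm --increments '[{"rx":0,"ry":0,"rz":0,"x":-15,"y":0,"z":0,"hand":32},{"rx":0,"ry":0,"rz":0,"x":-30,"y":0,"z":0,"hand":32},{"rx":0,"ry":0,"rz":0,"x":-40,"y":0,"z":0,"hand":32},{"rx":0,"ry":0,"rz":0,"x":-40,"y":0,"z":0,"hand":32},{"rx":0,"ry":0,"rz":0,"x":-40,"y":0,"z":0,"hand":32}]'

```text
time_s: 9.1
eef_pos: [518.4, 171.1, 248.8]
ee_rot: [-0.041, 0.706, -0.041, -0.705]
force: [0.8, -0.0, -0.2]
grip_width: 0.371
```

```bash
python3 - <<'E'
from h import *
s=sense(); im=capture("wrist"); cv2.imwrite("pics/w9.png",im[:,:,::-1]);np.save("w9.npy",s,allow_pickle=True)
print(s["time_s"],s["eef_pos"],s["force"],s["joints"].round(3))
im=capture("scene");crop(im,270,140,430,320,3.3,"pics/s9.png"); cv2.imwrite("pics/s9f.png",im[:,:,::-1])
im=capture("top");crop(im,190,140,320,280,4,"pics/t9.png"); cv2.imwrite("pics/t9f.png",im[:,:,::-1])
E
```

```text
9.1 [518.38760228 171.08966236 248.84293776] [ 0.75050619 -0.00162294 -0.1870079 ] [ 0.104  0.347  1.405 -0.     1.388  1.79 ]
```

View pics/w9.png

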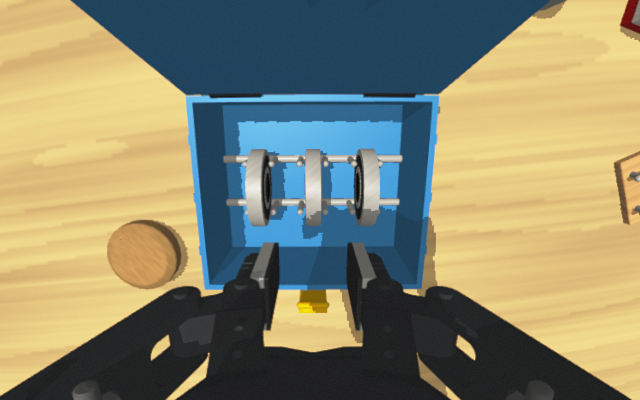

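View pics/s9.png

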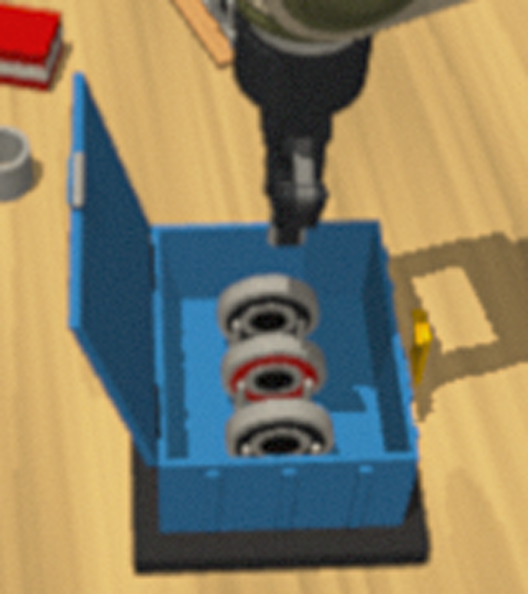

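The red-sealed bearing stands upright in the middle slot between the two black ones, seen in both the scene crop (270,375) and the wrist view (314,185). For the lid, I shut the fingers, rise above its free edge (about z 285) and move behind it.

>>> jog_arm --increments '[{"rx":0,"ry":0,"rz":0,"x":-35,"y":0,"z":0,"hand":0},{"rx":0,"ry":0,"rz":0,"x":-35,"y":0,"z":0,"hand":0},{"rx":0,"ry":0,"rz":0,"x":-20,"y":0,"z":-20,"hand":0},{"rx":0,"ry":0,"rz":0,"x":0,"y":0,"z":-40,"hand":0},{"rx":0,"ry":0,"rz":0,"x":0,"y":0,"z":-40,"hand":0}]'

```text
time_s: 9.88
eef_pos: [618.7, 159.4, 336.1]
ee_rot: [0.041, -0.706, 0.041, 0.706]
force: [0.3, -0.6, -0.1]
grip_width: 0.001
```

>>> jog_arm --increments '[{"rx":0,"ry":0,"rz":0,"x":0,"y":0,"z":-30,"hand":0},{"rx":0,"ry":0,"rz":0,"x":0,"y":0,"z":-30,"hand":0},{"rx":0,"ry":0,"rz":0,"x":0,"y":0,"z":-20,"hand":0},{"rx":0,"ry":0,"rz":0,"x":0,"y":0,"z":0,"hand":0}]'

```text
time_s: 10.38
eef_pos: [698.1, 150.0, 334.0]
ee_rot: [0.041, -0.705, 0.041, 0.707]
force: [0.0, 0.9, -0.6]
grip_width: 0.0
```

```bash
python3 - <<'E'
from h import *
s=sense(); print(s["time_s"],s["eef_pos"],s["force"],s["joints"].round(3)); print(quat(s["ee_rot"]).as_matrix().T.round(3))
im=capture("scene");crop(im,230,90,430,300,2.8,"pics/s10.png"); cv2.imwrite("pics/s10f.png",im[:,:,::-1])
im=capture("wrist");cv2.imwrite("pics/w10.png",im[:,:,::-1])
E
```

```text
10.375 [698.05037353 150.01263733 333.97539364] [ 0.02663057  0.89057324 -0.62885213] [0.048 0.798 0.47  0.    1.877 1.735]
[[-0.003 -0.    -1.   ]
 [-0.116 -0.993  0.   ]
 [-0.993  0.116  0.003]]
```

View pics/s10.png

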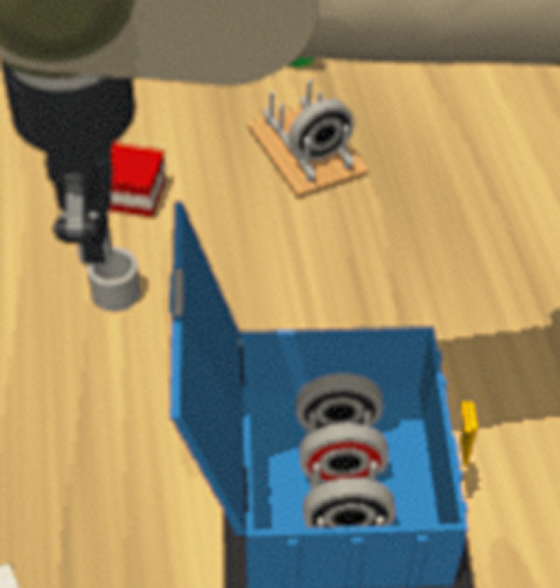

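View pics/w10.png

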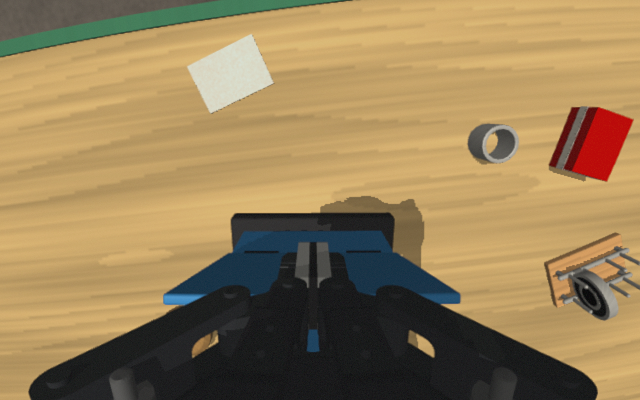

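The wrist view shows the lid's outer face from behind, with its free edge along row ~293 (columns 165–460). The fingers are past it. I check the lid model against this picture.

```bash
cat >> h.py <<'E'
yaw=np.radians(-6.46); CX=np.array([np.cos(yaw),np.sin(yaw),0]); CY=np.array([-np.sin(yaw),np.cos(yaw),0]); Z=np.array([0,0,1.])
H=np.array([517.0,171.35,124.])+85*CX
def lidpt(th,s,n=8,y=0): return H+(-np.cos(th)*s+np.sin(th)*n)*CX+(np.sin(th)*s+np.cos(th)*n)*Z+y*CY
E
python3 - <<'E'
from h import *
a=cv2.imread("pics/w10.png")[:,:,::-1]; crop(a,150,200,480,320,2.4,"pics/w10c.png")
s=sense(); C=cam("wrist",s)
for th in (1.75,1.8,1.85,1.9,1.95): print(th,proj(C,[lidpt(th,170,8,100),lidpt(th,170,8,-100),lidpt(th,170,0,100),lidpt(th,170,0,-100)]).round(0).tolist(), lidpt(th,170).round(0))
E
```

```text
1.75 [[163.0, 311.0], [461.0, 310.0], [164.0, 322.0], [460.0, 322.0]] [639. 157. 290.]
1.8 [[163.0, 298.0], [461.0, 298.0], [164.0, 310.0], [461.0, 310.0]] [648. 157. 288.]
1.85 [[163.0, 286.0], [461.0, 285.0], [163.0, 298.0], [461.0, 297.0]] [656. 156. 285.]
1.9 [[163.0, 273.0], [461.0, 273.0], [163.0, 285.0], [461.0, 285.0]] [664. 155. 282.]
1.95 [[164.0, 260.0], [460.0, 260.0], [163.0, 272.0], [461.0, 272.0]] [671. 154. 279.]
```

View pics/w10c.png

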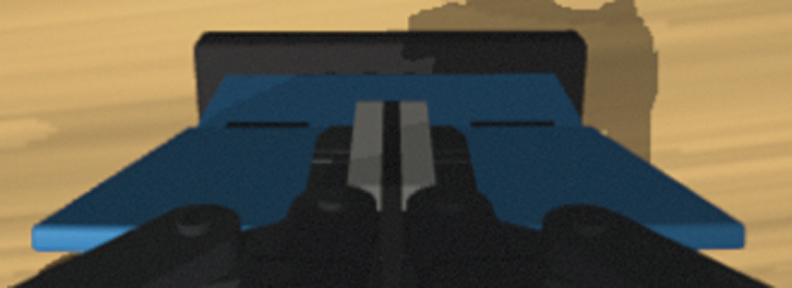

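The lid is at about 1.82 rad with its free edge at x≈651, and the fingers clear it by about 36 mm. I plan the arc.

```bash
python3 - <<'E'
from h import *
s=sense(); R=quat(s["ee_rot"]).as_matrix(); p=s["eef_pos"]
for th in np.r_[np.arange(1.8,0.05,-0.12),0.05,0]:
    t=lidpt(th,153)+11*CX; d=R.T@(t-p); print(round(th,2),t.round(0),"step",d.round(1)); p=t
E
```

```text
1.8 [655. 156. 271.] step [64.7 -0.3 42.5]
1.68 [637. 158. 275.] step [-4.   0.  17.9]
1.56 [619. 160. 277.] step [-1.8  0.  18.3]
1.44 [600. 162. 277.] step [ 0.4  0.  18.4]
1.32 [582. 164. 274.] step [ 2.6  0.  18.2]
1.2 [565. 166. 270.] step [ 4.7  0.  17.8]
1.08 [548. 168. 263.] step [ 6.8  0.  17.1]
0.96 [532. 170. 254.] step [ 8.8  0.  16.1]
0.84 [517. 171. 243.] step [10.7  0.  15. ]
0.72 [503. 173. 231.] step [12.4  0.  13.6]
0.6 [491. 174. 217.] step [13.9  0.  12. ]
0.48 [481. 175. 202.] step [15.3  0.  10.2]
0.36 [473. 176. 185.] step [16.4  0.   8.3]
0.24 [467. 177. 168.] step [17.3  0.   6.3]
0.12 [462. 178. 150.] step [17.9  0.   4.2]
0.05 [461. 178. 140.] step [10.6  0.   1.5]
0.0 [460. 178. 132.] step [7.6 0.  0.6]
```

>>> jog_arm --increments '[{"rx":0,"ry":0,"rz":0,"x":30,"y":0,"z":0,"hand":0},{"rx":0,"ry":0,"rz":0,"x":30,"y":0,"z":0,"hand":0},{"rx":0,"ry":0,"rz":0,"x":12,"y":0,"z":10,"hand":0},{"rx":0,"ry":0,"rz":0,"x":0,"y":0,"z":10,"hand":0},{"rx":0,"ry":0,"rz":0,"x":0,"y":0,"z":0,"hand":0}]'

```text
time_s: 11.1
eef_pos: [676.5, 153.2, 265.5]
ee_rot: [-0.041, 0.706, -0.04, -0.706]
force: [0.6, -0.4, -0.0]
grip_width: -0.002
```

>>> jog_arm --increments '[{"rx":0,"ry":0,"rz":0,"x":0,"y":0,"z":8,"hand":0},{"rx":0,"ry":0,"rz":0,"x":0,"y":0,"z":8,"hand":0},{"rx":0,"ry":0,"rz":0,"x":0,"y":0,"z":10,"hand":0},{"rx":0,"ry":0,"rz":0,"x":-2,"y":0,"z":12,"hand":0}]'

```text
time_s: 11.6
eef_pos: [639.7, 157.0, 266.8]
ee_rot: [-0.041, 0.707, -0.041, -0.705]
force: [2.3, -1.0, 2.7]
grip_width: -0.002
```

>>> jog_arm --increments '[{"rx":0,"ry":0,"rz":0,"x":-4,"y":0,"z":14,"hand":0},{"rx":0,"ry":0,"rz":0,"x":-3,"y":0,"z":16,"hand":0}]'

```text
time_s: 11.85
eef_pos: [609.5, 160.5, 273.3]
ee_rot: [-0.041, 0.706, -0.041, -0.706]
force: [2.5, 0.2, -2.3]
grip_width: -0.0
```

```bash
python3 - <<'E'
from h import *
s=sense(); print(s["time_s"],s["eef_pos"],s["force"])
im=capture("scene");crop(im,230,90,430,300,2.8,"pics/s11.png")
E
```

```text
11.85 [609.49122647 160.45747716 273.29539193] [ 2.51842987  0.20799605 -2.30626876]
```

View pics/s11.png

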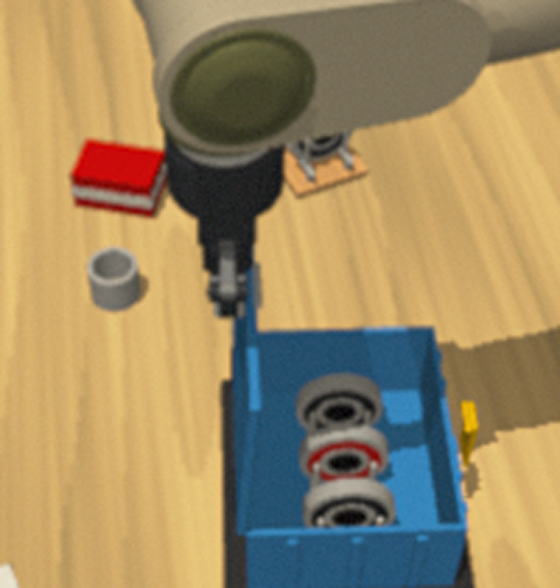

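The lid is upright and follows the fingers at about 2.5 N. I continue along the arc.

>>> jog_arm --increments '[{"rx":0,"ry":0,"rz":0,"x":-2,"y":0,"z":14,"hand":0},{"rx":0,"ry":0,"rz":0,"x":1,"y":0,"z":14,"hand":0},{"rx":0,"ry":0,"rz":0,"x":4,"y":0,"z":17,"hand":0},{"rx":0,"ry":0,"rz":0,"x":7,"y":0,"z":17,"hand":0}]'

```text
time_s: 12.4
eef_pos: [548.2, 167.5, 263.6]
ee_rot: [-0.041, 0.707, -0.041, -0.705]
force: [1.0, -1.0, 0.8]
grip_width: 0.0
```

>>> jog_arm --increments '[{"rx":0,"ry":0,"rz":0,"x":9,"y":0,"z":16,"hand":0},{"rx":0,"ry":0,"rz":0,"x":11,"y":0,"z":15,"hand":0},{"rx":0,"ry":0,"rz":0,"x":12,"y":0,"z":14,"hand":0}]'

```text
time_s: 12.78
eef_pos: [503.4, 172.8, 231.5]
ee_rot: [-0.041, 0.706, -0.041, -0.705]
force: [1.9, 0.1, 0.2]
grip_width: 0.002
```

```bash
python3 - <<'E'
from h import *
s=sense(); print(s["time_s"],s["eef_pos"],s["force"])
im=capture("scene");crop(im,230,90,430,300,2.8,"pics/s12.png")
E
```

```text
12.775 [503.40052326 172.81569964 231.45689808] [1.91076565 0.0913695  0.18135505]
```

View pics/s12.png

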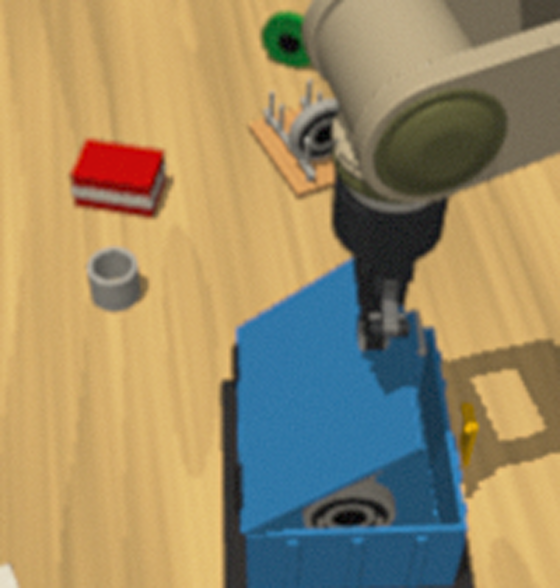

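The lid is at about 0.7 rad with the tip near its front edge, as planned. I go on.

>>> jog_arm --increments '[{"rx":0,"ry":0,"rz":0,"x":14,"y":0,"z":12,"hand":0},{"rx":0,"ry":0,"rz":0,"x":15,"y":0,"z":10,"hand":0},{"rx":0,"ry":0,"rz":0,"x":16,"y":0,"z":8,"hand":0},{"rx":0,"ry":0,"rz":0,"x":17,"y":0,"z":6,"hand":0}]'

```text
time_s: 13.32
eef_pos: [468.0, 177.0, 169.4]
ee_rot: [-0.041, 0.706, -0.041, -0.706]
force: [0.6, 0.3, 1.1]
grip_width: -0.002
```

>>> jog_arm --increments '[{"rx":0,"ry":0,"rz":0,"x":10,"y":0,"z":3,"hand":0},{"rx":0,"ry":0,"rz":0,"x":7,"y":0,"z":1,"hand":0}]'

```text
time_s: 13.58
eef_pos: [464.1, 177.4, 152.2]
ee_rot: [-0.041, 0.706, -0.041, -0.706]
force: [0.4, 0.2, 1.7]
grip_width: 0.002
```

```bash
python3 - <<'E'
from h import *
s=sense(); print(s["time_s"],s["eef_pos"],s["force"])
im=capture("scene");crop(im,270,150,430,310,4,"pics/s13.png")
im=capture("wrist");cv2.imwrite("pics/w13.png",im[:,:,::-1])
E
```

```text
13.575 [464.07012146 177.44101947 152.19328266] [0.39727697 0.1669011  1.66205511]
```

View pics/s13.png

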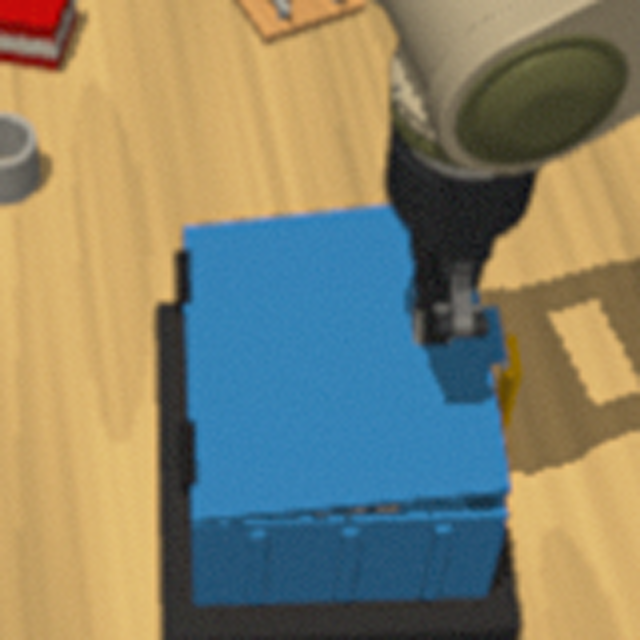

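View pics/w13.png

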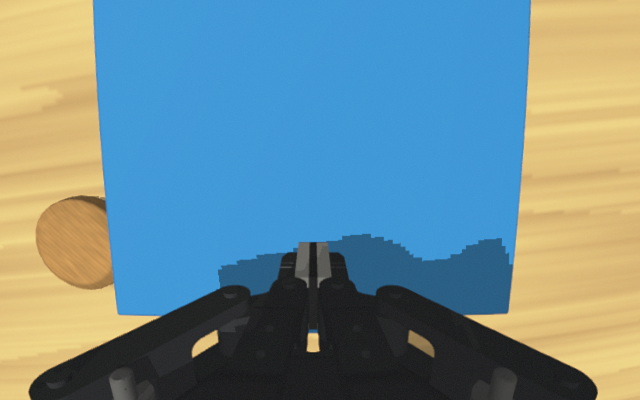

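The lid is at about 0.12 rad with the tip ~20 mm from the front edge. I slide slightly forward while lowering, then press in small steps.

>>> jog_arm --increments '[{"rx":0,"ry":0,"rz":0,"x":4,"y":0,"z":5,"hand":0},{"rx":0,"ry":0,"rz":0,"x":4,"y":0,"z":4,"hand":0},{"rx":0,"ry":0,"rz":0,"x":3,"y":0,"z":0,"hand":0},{"rx":0,"ry":0,"rz":0,"x":0,"y":0,"z":0,"hand":0}]'

```text
time_s: 14.18
eef_pos: [454.8, 178.5, 141.1]
ee_rot: [0.041, -0.706, 0.041, 0.706]
force: [-0.3, -0.3, 0.4]
grip_width: -0.001
```

>>> jog_arm --increments '[{"rx":0,"ry":0,"rz":0,"x":3,"y":0,"z":0,"hand":0},{"rx":0,"ry":0,"rz":0,"x":2,"y":0,"z":0,"hand":0},{"rx":0,"ry":0,"rz":0,"x":0,"y":0,"z":0,"hand":0}]'

```text
time_s: 14.55
eef_pos: [455.2, 178.5, 136.4]
ee_rot: [-0.041, 0.706, -0.041, -0.706]
force: [-0.0, 0.5, 4.0]
grip_width: -0.002
```

>>> jog_arm --increments '[{"rx":0,"ry":0,"rz":0,"x":2,"y":0,"z":0,"hand":0},{"rx":0,"ry":0,"rz":0,"x":2,"y":0,"z":0,"hand":0},{"rx":0,"ry":0,"rz":0,"x":0,"y":0,"z":0,"hand":0}]'

```text
time_s: 14.92
eef_pos: [455.2, 178.5, 132.6]
ee_rot: [-0.041, 0.706, -0.041, -0.706]
force: [-1.0, -0.4, 6.6]
grip_width: 0.001
```

The bar has met the catch, and the force rises with depth. I keep pressing.

>>> jog_arm --increments '[{"rx":0,"ry":0,"rz":0,"x":2,"y":0,"z":0,"hand":0},{"rx":0,"ry":0,"rz":0,"x":2,"y":0,"z":0,"hand":0},{"rx":0,"ry":0,"rz":0,"x":0,"y":0,"z":0,"hand":0}]'

```text
time_s: 15.3
eef_pos: [455.2, 178.5, 128.9]
ee_rot: [-0.041, 0.706, -0.041, -0.706]
force: [-1.7, -0.1, 8.7]
grip_width: 0.0
```

>>> jog_arm --increments '[{"rx":0,"ry":0,"rz":0,"x":2,"y":0,"z":0,"hand":0},{"rx":0,"ry":0,"rz":0,"x":0,"y":0,"z":0,"hand":0}]'

```text
time_s: 15.55
eef_pos: [455.2, 178.5, 127.0]
ee_rot: [-0.041, 0.706, -0.041, -0.706]
force: [-3.6, -0.7, 11.6]
grip_width: -0.0
```

>>> jog_arm --increments '[{"rx":0,"ry":0,"rz":0,"x":2,"y":0,"z":0,"hand":0},{"rx":0,"ry":0,"rz":0,"x":0,"y":0,"z":0,"hand":0}]'

```text
time_s: 15.8
eef_pos: [455.2, 178.5, 125.2]
ee_rot: [-0.041, 0.706, -0.041, -0.706]
force: [-3.0, -0.3, 12.3]
grip_width: -0.001
```

>>> jog_arm --increments '[{"rx":0,"ry":0,"rz":0,"x":1.5,"y":0,"z":0,"hand":0},{"rx":0,"ry":0,"rz":0,"x":0,"y":0,"z":0,"hand":0}]'

```text
time_s: 16.05
eef_pos: [455.2, 178.5, 123.8]
ee_rot: [-0.041, 0.706, -0.041, -0.706]
force: [-3.3, -0.4, 13.4]
grip_width: 0.001
```

>>> jog_arm --increments '[{"rx":0,"ry":0,"rz":0,"x":1.5,"y":0,"z":0,"hand":0},{"rx":0,"ry":0,"rz":0,"x":0,"y":0,"z":0,"hand":0}]'

```text
time_s: 16.3
eef_pos: [455.2, 178.5, 122.4]
ee_rot: [-0.041, 0.706, -0.041, -0.706]
force: [-4.0, -0.8, 14.0]
grip_width: 0.0
```

>>> jog_arm --increments '[{"rx":0,"ry":0,"rz":0,"x":1.5,"y":0,"z":0,"hand":0},{"rx":0,"ry":0,"rz":0,"x":0,"y":0,"z":0,"hand":0}]'

```text
time_s: 16.55
eef_pos: [455.2, 178.5, 121.0]
ee_rot: [-0.041, 0.706, -0.041, -0.706]
force: [-5.5, -0.7, 15.3]
grip_width: -0.005
```

>>> jog_arm --increments '[{"rx":0,"ry":0,"rz":0,"x":1.5,"y":0,"z":0,"hand":0},{"rx":0,"ry":0,"rz":0,"x":0,"y":0,"z":0,"hand":0}]'

```text
time_s: 16.8
eef_pos: [455.2, 178.5, 119.6]
ee_rot: [-0.041, 0.706, -0.041, -0.706]
force: [-5.2, -0.7, 16.5]
grip_width: 0.001
```

>>> jog_arm --increments '[{"rx":0,"ry":0,"rz":0,"x":1.5,"y":0,"z":0,"hand":0},{"rx":0,"ry":0,"rz":0,"x":0,"y":0,"z":0,"hand":0}]'

```text
time_s: 17.05
eef_pos: [455.0, 178.5, 117.6]
ee_rot: [-0.041, 0.706, -0.041, -0.706]
force: [-7.2, 0.5, 15.8]
grip_width: -0.005
```

```bash
python3 - <<'E'
from h import *
s=sense(); print(s["time_s"],s["eef_pos"],s["force"])
im=capture("scene");crop(im,310,190,430,310,5,"pics/s14.png")
E
```

```text
17.05 [454.97281847 178.52571054 117.55348333] [-7.1940863   0.48117    15.77013967]
```

View pics/s14.png

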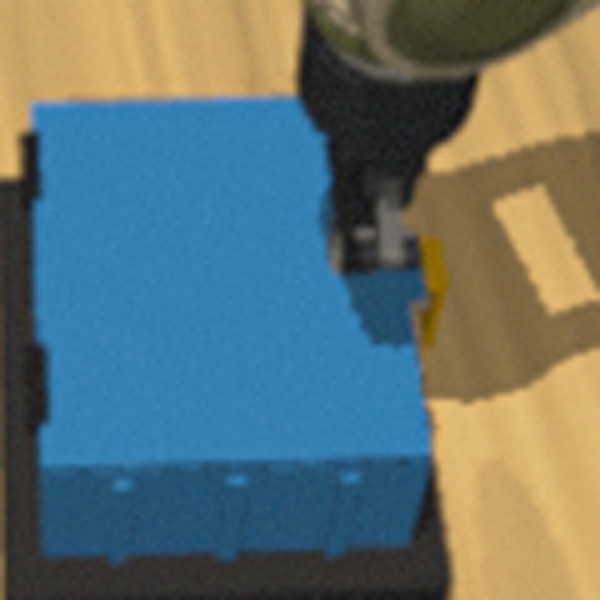

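The force dropped (16.5→15.8 N) while the tip went lower, so it may have snapped. I press a little more to be sure.

>>> jog_arm --increments '[{"rx":0,"ry":0,"rz":0,"x":1.5,"y":0,"z":0,"hand":0},{"rx":0,"ry":0,"rz":0,"x":0,"y":0,"z":0,"hand":0}]'

```text
time_s: 17.35
eef_pos: [455.0, 178.5, 116.2]
ee_rot: [-0.041, 0.706, -0.041, -0.706]
force: [-6.3, -0.6, 13.7]
grip_width: 0.0
```

>>> jog_arm --increments '[{"rx":0,"ry":0,"rz":0,"x":1.5,"y":0,"z":0,"hand":0},{"rx":0,"ry":0,"rz":0,"x":0,"y":0,"z":0,"hand":0}]'

```text
time_s: 17.6
eef_pos: [454.9, 178.5, 114.9]
ee_rot: [-0.041, 0.706, -0.041, -0.706]
force: [-5.7, -0.4, 14.9]
grip_width: 0.0
```

The force fell to 13.7 N and then rose again with the foam's stiffness, which fits a snap. I lift off and check.

>>> jog_arm --increments '[{"rx":0,"ry":0,"rz":0,"x":-5,"y":0,"z":0,"hand":0},{"rx":0,"ry":0,"rz":0,"x":-5,"y":0,"z":0,"hand":0},{"rx":0,"ry":0,"rz":0,"x":-8,"y":0,"z":0,"hand":0},{"rx":0,"ry":0,"rz":0,"x":-15,"y":0,"z":0,"hand":0},{"rx":0,"ry":0,"rz":0,"x":-30,"y":0,"z":0,"hand":0}]'

```text
time_s: 18.23
eef_pos: [454.6, 178.3, 177.2]
ee_rot: [0.041, -0.705, 0.041, 0.707]
force: [1.3, 0.1, -0.1]
grip_width: 0.0
```

>>> jog_arm --increments '[{"rx":0,"ry":0,"rz":0,"x":-40,"y":0,"z":10,"hand":0},{"rx":0,"ry":0,"rz":0,"x":-40,"y":0,"z":20,"hand":0},{"rx":0,"ry":0,"rz":0,"x":-20,"y":0,"z":20,"hand":0},{"rx":0,"ry":0,"rz":0,"x":0,"y":0,"z":10,"hand":0},{"rx":0,"ry":0,"rz":0,"x":0,"y":0,"z":0,"hand":0}]'

```text
time_s: 18.85
eef_pos: [395.0, 185.3, 276.2]
ee_rot: [0.041, -0.706, 0.041, 0.706]
force: [0.6, 1.0, -0.0]
grip_width: -0.0
```

```bash
python3 - <<'E'
from h import *
s=sense(); print(s["time_s"],s["eef_pos"],s["force"]); np.save("w15.npy",s,allow_pickle=True)
im=capture("scene");crop(im,290,180,430,320,4.2,"pics/s15.png");cv2.imwrite("pics/s15f.png",im[:,:,::-1])
im=capture("wrist");cv2.imwrite("pics/w15.png",im[:,:,::-1])
im=capture("top");cv2.imwrite("pics/t15.png",im[:,:,::-1])
E
```

```text
18.85 [394.97404199 185.32604587 276.21113357] [ 0.55767655  1.02712683 -0.04953064]
```

View pics/s15.png

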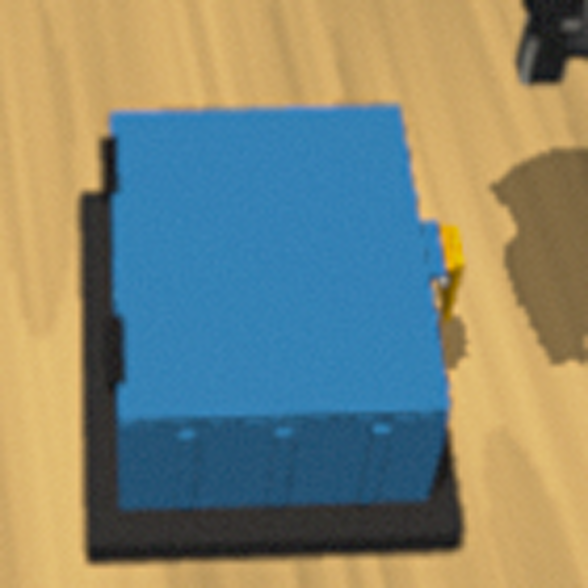

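View pics/w15.png

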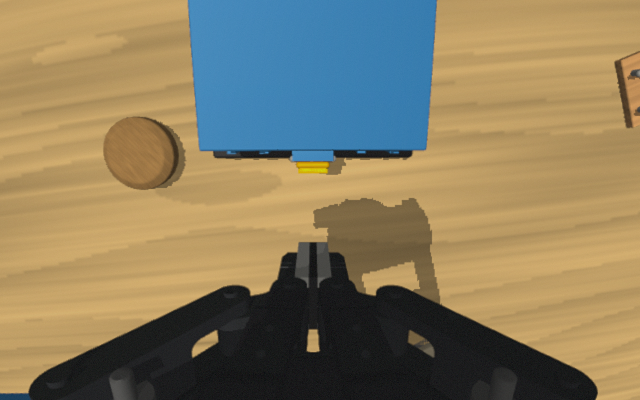

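View pics/t15.png

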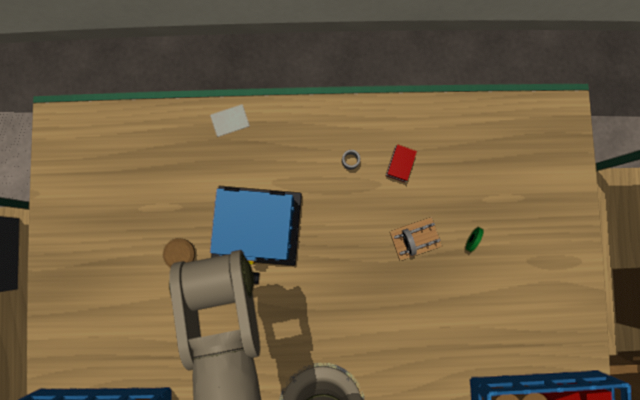

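The lid looks flat and the yellow catch nose sits over the bar, at (450,245) in the scene crop and (313,167) in the wrist view. The other goods are where they were. To make sure the lid is at 0 and not ~0.05 rad, I tilt the wrist camera for an oblique look at the front seam.

>>> jog_arm --increments '[{"rx":0,"ry":0.15,"rz":0,"x":0,"y":0,"z":10,"hand":0},{"rx":0,"ry":0.15,"rz":0,"x":0,"y":0,"z":10,"hand":0},{"rx":0,"ry":0.15,"rz":0,"x":0,"y":0,"z":10,"hand":0},{"rx":0,"ry":0.15,"rz":0,"x":0,"y":0,"z":0,"hand":0},{"rx":0,"ry":0.15,"rz":0,"x":0,"y":0,"z":0,"hand":0}]'

```text
time_s: 19.62
eef_pos: [366.2, 189.0, 272.3]
ee_rot: [-0.023, 0.916, -0.052, -0.396]
force: [1.0, -0.6, 0.2]
grip_width: 0.001
```

```bash
python3 - <<'E'
from h import *
s=sense(); print(s["time_s"],s["eef_pos"],s["force"]); print(quat(s["ee_rot"]).as_matrix().T.round(2)); np.save("w16.npy",s,allow_pickle=True)
im=capture("wrist");cv2.imwrite("pics/w16.png",im[:,:,::-1])
E
```

```text
19.625 [366.19197369 189.00279639 272.25923505] [ 0.96512935 -0.60428921  0.18100899]
[[ 0.68 -0.08 -0.73]
 [-0.11 -0.99 -0.  ]
 [-0.72  0.08 -0.68]]
```

View pics/w16.png

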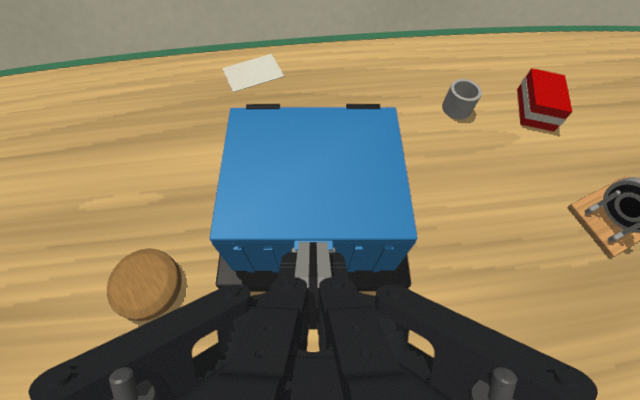

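```bash
python3 - <<'E'
from h import *
im=cv2.imread("pics/w16.png"); crop(im[:,:,::-1],195,90,435,290,3.2,"pics/w16c.png")
g=cv2.cvtColor(im,cv2.COLOR_BGR2GRAY)
pts=np.array([(229.5,107),(396,107),(211.5,240),(415.5,240)],np.float32).reshape(-1,1,2)
s=np.load("w16.npy",allow_pickle=True).item(); C=cam("wrist",s)
for th in (0,0.03,0.05): print(th,proj(C,[lidpt(th,0,8,100),lidpt(th,0,8,-100),lidpt(th,170,8,100),lidpt(th,170,8,-100)]).round(1).tolist())
def pnp(p):
    obj=np.array([[0,100,0],[0,-100,0],[-170,100,0],[-170,-100,0]],float)
    ok,r,t=cv2.solvePnP(obj,p.reshape(-1,1,2).astype(float),C[0],C[1]); Rw=C[2].T@cv2.Rodrigues(r)[0]; X=C[2].T@(t.ravel()-C[3])
    e=(C[2].T@(cv2.Rodrigues(r)[0]@obj.T+t-C[3].reshape(3,1))).T
    return e, -Rw[2,0]
for name,p in (("raw",pts),):
    e,t=pnp(p); print(e.round(1).tolist(),"lid tilt (rad, + = front up)",t)
m=((im[:,:,0]>120)&(im[:,:,2]<110)).astype(np.uint8); cs,_=cv2.findContours(m,0,2); c=max(cs,key=cv2.contourArea); print(cv2.boundingRect(c)); 
for r in (110,130,160,200,230,238): x=np.where(m[r,200:430])[0]+200; print(r,x.min(),x.max())
E
```

```text
0 [[230.1, 107.1], [396.4, 107.0], [208.7, 239.6], [418.2, 239.5]]
0.03 [[230.1, 106.9], [396.4, 106.9], [207.2, 237.3], [419.7, 237.2]]
0.05 [[230.1, 106.8], [396.4, 106.8], [206.2, 235.6], [420.7, 235.5]]
[[614.7, 261.3, 130.6], [592.8, 62.5, 129.5], [445.8, 279.8, 124.9], [424.0, 81.0, 123.8]] lid tilt (rad, + = front up) -0.033534588690542134
(210, 107, 207, 144)
110 230 395
130 227 399
160 222 404
200 216 410
230 211 415
238 210 416
```

View pics/w16c.png

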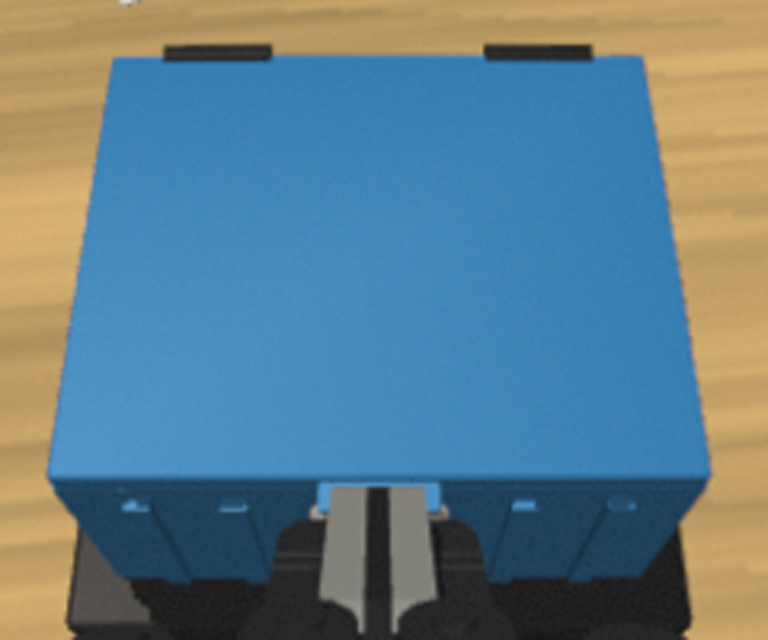

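The front corners lie on row 240. The model gives 239.6 for a closed lid and 235.6 for 0.05 rad, and no gap shows above the front wall, so the lid is closed. The arm is clear of everything (TCP z 272, force ~0). I hand in the job.

```bash
python3 -c "
from rig import *
s=sense(); print(s['time_s'],s['eef_pos'],s['force'],abs(s['dq']).max()); print(finish_job())"
```

```text
19.675 [364.51220623 188.77776185 270.26244656] [-0.15433378  0.04915322 -3.26928306] 0.39700995992943233
the job is handed in; nothing more can be done
None
```

I stood the red-sealed bearing in the middle slot of the case, then closed the lid and pressed it until the catch snapped. I handed the job in at 19.7 s of the 72 s allowed; it gave no verdict.

**Bearing:** I took it from the stand and set it down on the rails with light contact (about 3 N). After release, the wrist and scene views both showed it upright between the two black-sealed ones. I couldn't see it again once the lid was shut.

**Lid:** I pushed it round from behind with the shut fingers at about 2–3 N. The press peaked at about 16.5 N, then dropped when the catch snapped.

**Last checks:**
- The lid's front edge lies at image row 240. A fully closed lid should give 239.6, and one resting on the catch at 0.05 rad should give 235.6. No gap showed above the front wall, and the nose sat over the bar.
- The carton, sleeve, packet and spare bearing looked to be where they were.

**Disagreements:**
- The fixed top camera put the case about 5 mm off the wrist camera's reading; I used the wrist camera.
- A rough pose fit of the closed lid gave a tilt of -0.03 rad, front edge low. The case rim makes that impossible, so I put it down to corner-picking error of a few pixels.
- At hand-in the arm was still settling, at up to 0.4 rad/s with a -3 N vertical reading, but about 270 mm up and clear of everything.

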